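# Pin the crank shaft of the hand mill

### The job

Lock the hand-cranked grain mill: take the steel pin from its wooden rest, stand it in the upright bore of the mill and let go, so that it rests on the shaft. Turn the crank slowly and gently away from you until you feel the pin lock the shaft at its hidden cross-hole (on the shallow flat before it the pin only sags), then push the pin gently down through the shaft until its head sits fully home on the rim. Force neither crank nor pin against the shaft, and leave the other things where they stand.

Things in the scene. Friction and masses are not known exactly. Their poses are not given: they have to be found in the camera images.
- mill: Grey hand mill fixed to the worktop, foot 130 x 150 mm. Origin on the worktop straight below the bore; z up, x away from the robot, y from the crank side to the drum and hopper side (hopper rim 68 mm across, 146 mm high, centred at y +60 mm). The bearing housing round the bore is 56 (x) by 44 mm. More than 40 N between pin and shaft is too much.
- bore (a point): Centre of the mouth of the mill's upright round bore, at the top of its steel rim (119 mm over the worktop, rim 28 mm outside). The mouth is a funnel, 19 mm wide at the rim and 10.8 mm at 7 mm depth, then a straight 10.8 mm bore down to the shaft, 28 mm below the rim.
- shaft_mid (a point): Middle of the mill's 32 mm shaft, hidden 75 mm over the worktop, below the bore, along mill y. Its cross-hole (11.5 mm) has an unknown angle to the crank; a set-screw flat up to 3 mm deep passes under the pin before it (the pin only sags there and rises again). In the hole a sprung ball stops the pin after about 5 mm, the shaft is locked; about 10 N pushes it past and on down.
- crank_grip (a point): Middle of the round wooden crank handle: 16 mm thick, 68 mm long, spins on its rod, parallel to mill y, 48 mm from the shaft axis. This point is at mill y -78 mm, the arm at -34 mm. When the pin has caught, the handle still yields softly, 1 to 2 mm per newton; each newton there presses about three on the pin.
- crank: The mill's crank with its shaft. Origin at shaft_mid, y = mill y, z along the crank arm (arm at y -34 mm, handle 48 mm up z). It swings about y from 1.55 rad towards mill -x (robot side) to 1 rad towards +x of upright. It starts 1.2 to 1.5 rad to -x; the hole lines up between 0.1 rad to -x and 0.5 rad to +x. About 1.3 N at the handle moves it; it stays where left.
- pin: Polished steel pin, loose, about 80 g, upright in the rest, tip down. Shank 10 mm thick, 72 mm long, tapered over the last 1.5 mm to a 7 mm tip; above it a plain cylindrical head 24 mm thick, 32 mm high, flat on top. Origin at the tip's end, z towards the head. Resting on the shaft in the bore, its head's underside is 44 mm above the rim; fully home it sits on the rim.
- rest: Wooden block 50 x 50 x 45 mm, fixed to the worktop, with an upright hole (11.6 mm wide, 39 mm deep) in which the pin stands. Origin at the centre of its underside.
- tin: Squat food tin, 75 mm thick, 58 mm high, loose bystander. Origin at the centre of its underside.
- shaker: Small glass salt shaker with grey top, 44 mm thick, 90 mm high, loose bystander. Origin at the centre of its underside.
- mug: White mug with dark dots, 91 mm high, loose bystander. Origin at the centre of its underside.
Things that resemble listed ones, but are neither listed nor needed, are in the scene too. Of the things shaped like the pin, the steel one is meant.

How it is judged:
By the outcome, as a careful person would: the job done as asked, in the order asked, and still so for the second after the job is handed in, with the robot touching nothing.
It also fails if it takes over 72 s, if anything falls off the work surface, if the arm or the gripper's body presses on something with over 40 N, if the wrist force passes 120 N, or if a joint passes its speed limit or range.

### The arm

A 6-joint arm with a two-finger parallel gripper is mounted at the origin on a cart in front of the work surface, level with it; the furniture and walls round the work are solid. World frame = base frame: x ahead of the robot, y to its left, z up, the work surface at z = 0. Lengths are in m, angles in degrees, forces in N, time in s.
With the tool pointing down it reaches from about 0.425 to 0.95 m from the base axis. Payload 3.5 kg.
Tool frame: the origin (TCP) lies at the very end of the fingers, on their centre line; the grasp point (between the pads) lies 19 mm behind it (pinch_z is the distance from the TCP to the grasp point, in m); z points along the fingers, y is the line along which they close (so a half turn about z gives the same grasp; the last joint's range is limited). The gripper opens to 85 mm and grips with 20 to 120 N. Pads are 22 mm wide; open, the fingers measure 114 mm over their backs; the gripper's body (76 mm by 85 mm) begins 54 mm behind the grasp point. The pads swing forward as they close: fully open they stand 13 mm farther back than shut.
Start: joints at [-84.626, 16.404, 90.338, -0, 73.258, -8.594], TCP at [0.163, -0.655, 0.231] pointing down, gripper open.
Joint ranges: [-158.93, 158.93], [-51.34, 127.21], [12.03, 142.37], [-87.48, 267.48], [13.55, 161.25], [-162.69, 162.69]. Speed limits (degrees/s): [159.86, 159.86, 180, 180, 180, 180].

### API

Orientations are given as [roll, pitch, yaw] about the fixed x, y, z axes, in that order (R = Rz(yaw) Ry(pitch) Rx(roll)).
In Python, from bench import sense, snapshot, camera_params, job_done, pinch_z gives the robot as it stands.
- The arm moves only by the shell command python3 -m crank 'ROWS'. ROWS is JSON, a list of rows, each an object with "claw": the gripper's target within -1 to 1 (fully open at 1, half-way at 0, shut at -1); "translation": the shift along the tool's x, y, z in cm, a list of three; "rotation": the turn, a rotation vector about the tool's x, y, z in units of 5 degrees (1.0 is 5 degrees), a list of three. In form: [{"claw": claw, "translation": [dx, dy, dz], "rotation": [ax, ay, az]}, ...]. A call has exactly 10 rows; each row is the pose to reach, as a shift and turn from the pose commanded when the call began, along the tool's axes at that moment; what a row does not reach only later rows make up. A row lasts 1/12 s, in which the tool goes at most 41.7 mm and 7.16 degrees, less where a joint would pass 70% of its speed; a pose out of reach is approached as far as the arm can. A call with a gripper value outside its range is refused whole. The fingers move at their own pace and stop on an object; the grip force is fixed at half the most. Time passes only in rows, so rows that repeat a pose let the fingers close, or fill a call up. It gives the time, the measured TCP pose, the force, the opening and the grip force at its end, in the units of the state.
- sense(): the state, without advancing time (a new reading comes with each control period).
- snapshot(name): name is "side" or "top" or "wrist"; returns (picture, depth): 384x512x3 uint8, red, green, blue; 384x512 float32, m along the optical axis (not along the pixel's ray), 0 where there is no reading.
- camera_params(name): a dict with "fx", "fy", "cx", "cy" (pixels), "k1" (the pictures are not rectified: a ray, as slopes to the right and down, at radius r is drawn at 1 + k1 r^2 times it, then the intrinsics apply), "world_to_cam" (4x4, takes a point from world to camera coordinates). Camera axes: x right, y up, looking along -z (the intrinsics and any distortion apply to the point x, -y, -z); pixel columns grow to the right and rows downward; lengths in m; the calibration is good to about 2 mm. A picture is of the moment at which its call begins: read the wrist's pose just before it. camera_params takes no time and is no camera call; for the wrist camera it gives the pose at the moment of the call.
- job_done(): hands the job in; it is judged then, once.
The state is a dict: "t": time; "joint_positions": joint angles; "joint_velocities": joint speeds; "joint_torque": joint torques, N m; "ee_pos": TCP position; "tool_rot": TCP orientation; "ft_force": force on the tool from outside, world axes, zero at the start; "wrist_torque": the same for the moment, N m; "gripper_width": finger opening in m; "finger_force": force on a finger pad.
Only numpy, scipy, OpenCV 4.12 (cv2) and the standard library are available. Lean on these libraries where they do the work, as an engineer would, in place of code of your own. Each camera call takes 0.05 s, during which the arm holds its last target. There are 200 camera calls.

## Working session

There is one attempt and no reset: what is moved stays moved. The work goes in short steps, Python scripts to look and compute and a shell command to move; the robot and the scene stay as the last step left them, time stands still between calls to the robot, and variables do not carry over. Pictures are saved under pics/ and viewed, at most 10 in all, crops included, and the job is handed in when it is done.

```bash
ls; mkdir -p pics; cat > h.py <<'E'
import numpy as np, cv2
from bench import *
def shot(n):
    p=camera_params(n); im,d=snapshot(n); return im,d,p
def ray(p,u,v):
    x=(u-p['cx'])/p['fx']; y=(v-p['cy'])/p['fy']; r0=np.hypot(x,y); r=r0
    for _ in range(20): r=r0/(1+p['k1']*r*r)
    s=r/r0 if r0>0 else 1
    return x*s,y*s
def pt(p,u,v,depth):
    x,y=ray(p,u,v); c=np.array([x*depth,-y*depth,-depth,1]); return (np.linalg.inv(p['world_to_cam'])@c)[:3]
def onz(p,u,v,z):
    M=np.linalg.inv(p['world_to_cam']); x,y=ray(p,u,v); d=M[:3,:3]@np.array([x,-y,-1]); o=M[:3,3]; return o+d*(z-o[2])/d[2]
def cloud(p,d):
    H,W=d.shape; v,u=np.mgrid[0:H,0:W].astype(float)
    x=(u-p['cx'])/p['fx']; y=(v-p['cy'])/p['fy']; r0=np.hypot(x,y)+1e-9; r=r0.copy()
    for _ in range(20): r=r0/(1+p['k1']*r*r)
    x*=r/r0;y*=r/r0
    c=np.stack([x*d,-y*d,-d,np.ones_like(d)],-1)
    return (c@np.linalg.inv(p['world_to_cam']).T)[...,:3]
def save(n,im): cv2.imwrite('pics/'+n+'.png',im[...,::-1])
E
python3 - <<'E'
from h import *
s=sense();print({k:np.round(v,3) for k,v in s.items()},pinch_z)
a=shot('top');b=shot('side')
import pickle;pickle.dump((a,b),open('s0.pkl','wb'))
save('top0',a[0]);save('side0',b[0])
E
```

```text
pics
{'t': np.float64(0.0), 'joint_positions': array([-8.4625e+01,  1.6454e+01,  9.0425e+01, -3.0000e-03,  7.3259e+01,
       -8.5940e+00]), 'joint_velocities': array([-0.105,  0.002, -0.037,  0.016,  0.01 ,  0.032]), 'joint_torque': array([-1.0000e-03, -4.0598e+01, -2.9263e+01, -0.0000e+00,  6.0000e-03,
        0.0000e+00]), 'ee_pos': array([ 0.163, -0.654,  0.23 ]), 'tool_rot': array([-1.79863e+02, -1.80000e-02,  1.39710e+01]), 'ft_force': array([-0.806, -0.079, -0.218]), 'wrist_torque': array([ 0.012,  0.063, -0.022]), 'finger_force': np.float64(0.0), 'gripper_width': np.float64(0.085)} 0.0187
```

View pics/top0.png

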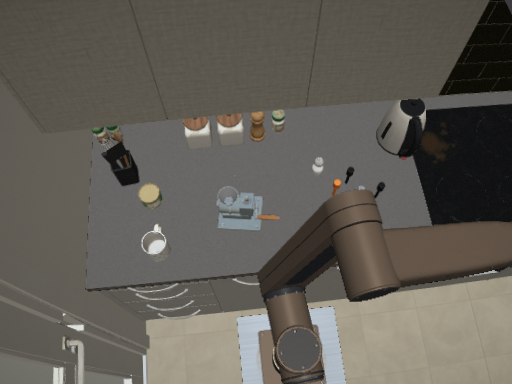

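View pics/side0.png

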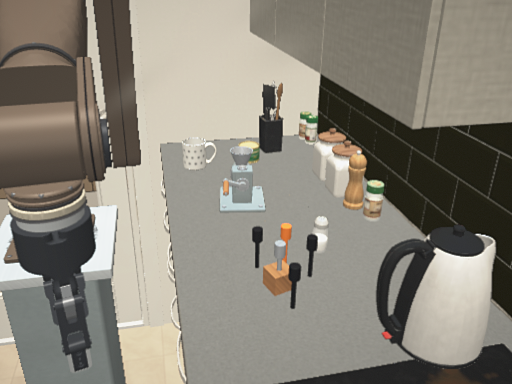

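Top: mill at (240,208), crank handle orange at (268,217), mug (154,243), tin (150,194), shaker (318,164). Side: candidates shaped like the pin are the steel-grey one in the wooden block (279,250), an orange one (286,235) and black ones (257,236), (312,243), (294,272). The grey one in the block fits; I'll enlarge that area and measure it.

```bash
python3 - <<'E'
from h import *; import pickle
a,b=pickle.load(open('s0.pkl','rb'))
A=cv2.resize(a[0][135:255,190:400],None,fx=3.8,fy=3.8,interpolation=cv2.INTER_CUBIC)[:,:798]
B=cv2.resize(b[0][215:315,235:335],None,fx=4,fy=4,interpolation=cv2.INTER_CUBIC)
C=cv2.resize(b[0][140:215,210:275],None,fx=4,fy=4,interpolation=cv2.INTER_CUBIC)
B=B[:,:];save('cropS',np.hstack([B,np.vstack([C,np.zeros((100,260,3),np.uint8)])]))
save('cropT',A)
cb=cloud(b[2],b[1]);ca=cloud(a[2],a[1])
for n,u,v in [('steel',279,246),('steel',280,252),('orange',286,231),('bl1',257,235),('bl2',312,241),('bl3',294,271),('rest',278,285),('bl1bot',257,265),('bl3bot',293,305),('shaker',320,235)]: print(n,cb[v,u].round(3))
for n,u,v in [('steel',362,190),('orange',337,184),('b',350,171),('b',380,187),('hopper',228,195),('millbody',248,200),('grip',270,217),('shaker',318,163)]: print('T',n,ca[v,u].round(3))
E
```

```text
steel [ 0.502 -0.311  0.112]
steel [ 0.505 -0.31   0.096]
orange [ 0.54  -0.236  0.099]
bl1 [ 0.475 -0.232  0.094]
bl2 [ 0.582 -0.29   0.101]
bl3 [ 0.513 -0.384  0.1  ]
rest [ 0.498 -0.33   0.028]
bl1bot [ 0.477 -0.226  0.01 ]
bl3bot [ 0.516 -0.379  0.013]
shaker [ 0.636 -0.198  0.055]
T steel [ 0.239 -0.125  0.713]
T orange [ 0.529 -0.221  0.112]
T b [ 0.576 -0.276  0.105]
T b [ 0.511 -0.371  0.092]
T hopper [0.53  0.147 0.109]
T millbody [0.501 0.083 0.117]
T grip [0.44  0.017 0.101]
T shaker [ 0.63  -0.176  0.082]
```

View pics/cropS.png

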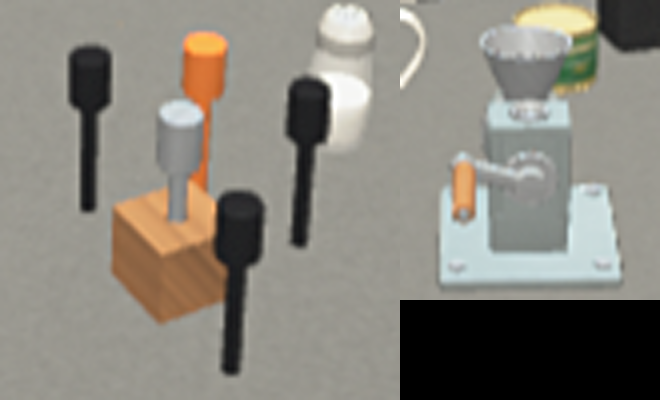

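View pics/cropT.png

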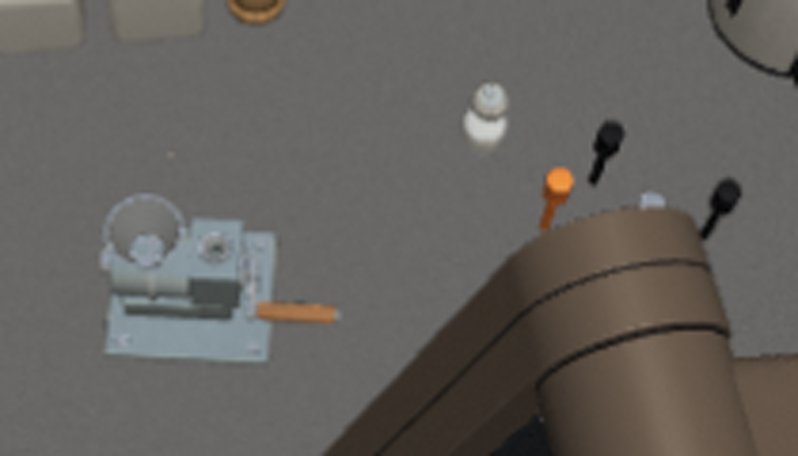

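The crop confirms it: the steel pin stands in the wooden block (side 279,250). Four loose decoys stand around it at 75–85 mm, so the fingers should close along about the ±30° line. Mill: bore at top (247,199), crank handle low on the robot side. Moving above the pin.

```bash
R='{"claw":0.4,"translation":[41.7,-26.1,0],"rotation":[0,0,-9.2]}'; 
python3 -m crank '[{"claw":0.4,"translation":[41.7,-26.1,-1],"rotation":[0,0,-9.2]},{"claw":0.4,"translation":[41.7,-26.1,-1],"rotation":[0,0,-9.2]},{"claw":0.4,"translation":[41.7,-26.1,-1],"rotation":[0,0,-9.2]},{"claw":0.4,"translation":[41.7,-26.1,-1],"rotation":[0,0,-9.2]},{"claw":0.4,"translation":[41.7,-26.1,-1],"rotation":[0,0,-9.2]},{"claw":0.4,"translation":[41.7,-26.1,-1],"rotation":[0,0,-9.2]},{"claw":0.4,"translation":[41.7,-26.1,-1],"rotation":[0,0,-9.2]},{"claw":0.4,"translation":[41.7,-26.1,-1],"rotation":[0,0,-9.2]},{"claw":0.4,"translation":[41.7,-26.1,-1],"rotation":[0,0,-9.2]},{"claw":0.4,"translation":[41.7,-26.1,-1],"rotation":[0,0,-9.2]}]'
python3 - <<'E'
from h import *; import pickle
s=sense();print(s['ee_pos'],s['tool_rot'],s['gripper_width'])
a,b=pickle.load(open('s0.pkl','rb'))
p=a[2]
f=lambda u,v:(190+u/3.8,135+v/3.8)
print('bore',onz(p,*f(216,245),.119)); print('hop',onz(p,*f(145,233),.146)); 
c=[onz(p,*f(*q),.012) for q in [(107,353),(268,358),(275,234)]]; print(c)
print('grip ends',[onz(p,*f(*q),.09) for q in [(258,310),(338,315)]])
E
```

```text
t: 0.93
ee_pos: [0.4532, -0.3533, 0.2394]
tool_rot: [-180.0, -0.0, 60.0]
ft_force: [0.8, -0.8, 0.6]
gripper_width: 0.0596
finger_force: 0.0
[ 0.4531726  -0.35331553  0.2394124 ] [-1.79964365e+02 -1.35291484e-02  5.99653015e+01] 0.0595514753685604
bore [0.50281647 0.08679342 0.119     ]
hop [0.50875377 0.14628645 0.146     ]
[array([0.45369296, 0.19418231, 0.012     ]), array([0.43303644, 0.04921052, 0.012     ]), array([0.55458862, 0.02929332, 0.012     ])]
grip ends [array([0.45009212, 0.05603237, 0.09      ]), array([ 0.43783281, -0.0125725 ,  0.09      ])]
```

```bash
python3 - <<'E'
from h import *; import pickle
w=shot('wrist');b=shot('side');t=shot('top')
save('cmb1',np.vstack([np.hstack([w[0]])]))
pickle.dump((w,b,t),open('s1.pkl','wb'))
c=cloud(w[2],w[1]); m=(c[...,2]>.106)&(c[...,2]<.116)&(w[1]>0)
print(c[190,250],np.linalg.inv(w[2]['world_to_cam']).round(3))
n,l,st,ce=cv2.connectedComponentsWithStats(m.astype(np.uint8))
for i in range(1,n):
    if st[i,4]>40: print(st[i],ce[i],c[l==i].mean(0),onz(w[2],*ce[i],.11))
E
```

```text
[ 0.43441845 -0.37761564  0.00232886] [[ 0.866  0.473  0.16   0.495]
 [-0.5    0.821  0.276 -0.283]
 [-0.001 -0.319  0.948  0.383]
 [ 0.     0.     0.     1.   ]]
[263 109  23  25 446] [274.13004484 120.7309417 ] [ 0.50765564 -0.30130857  0.110677  ] [ 0.50770575 -0.30132108  0.11      ]
[486 150  26  79 666] [499.07207207 190.27927928] [ 0.68589868 -0.48627344  0.11090655] [ 0.68675269 -0.4864569   0.11      ]
[448 218  15  24 116] [453.6637931  226.77586207] [ 0.62922025 -0.50261089  0.11121335] [ 0.62984821 -0.50355468  0.11      ]
```

View pics/cmb1.png

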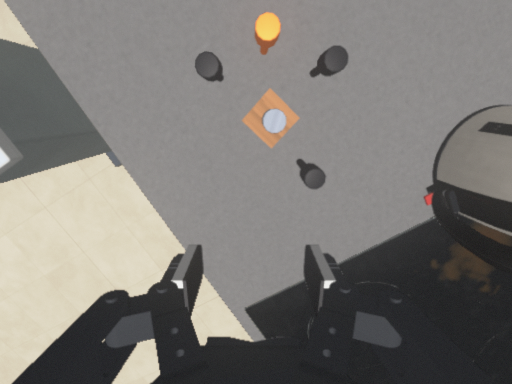

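Wrist view: steel head at (274,121) in the block, orange (267,27), blacks (207,66), (335,59), (313,177). Left and right of it, along the closing line, is free.

```bash
python3 -m crank '[{"claw":0.4,"translation":[4,1.1,0],"rotation":[0,0,0]},{"claw":0.4,"translation":[7.2,2.1,0],"rotation":[0,0,0]},{"claw":0.4,"translation":[7.2,2.1,3],"rotation":[0,0,0]},{"claw":0.4,"translation":[7.2,2.1,6],"rotation":[0,0,0]},{"claw":0.4,"translation":[7.2,2.1,9],"rotation":[0,0,0]},{"claw":0.4,"translation":[7.2,2.1,9],"rotation":[0,0,0]},{"claw":0.4,"translation":[7.2,2.1,9],"rotation":[0,0,0]},{"claw":0.4,"translation":[7.2,2.1,9],"rotation":[0,0,0]},{"claw":0.4,"translation":[7.2,2.1,9],"rotation":[0,0,0]},{"claw":0.4,"translation":[7.2,2.1,9],"rotation":[0,0,0]}]'
python3 - <<'E'
from h import *
s=sense();w=shot('wrist')
c=cloud(w[2],w[1]); m=(c[...,2]>.104)&(c[...,2]<.118)&(w[1]>0)&(abs(c[...,0]-.508)<.03)&(abs(c[...,1]+.3)<.03)
ys,xs=np.where(m); print(len(xs),c[m].mean(0),c[m].min(0),c[m].max(0)); p=onz(w[2],(xs.min()+xs.max())/2,(ys.min()+ys.max())/2,.11);print(p)
e=p-s['ee_pos']; print(s['ee_pos'],'dx',e[0]*.5+e[1]*.866,'dy',e[0]*.866-e[1]*.5)
E
```

```text
t: 1.92
ee_pos: [0.5074, -0.3049, 0.1525]
tool_rot: [179.7, 0.1, 59.9]
ft_force: [0.1, -0.5, 0.1]
gripper_width: 0.06
finger_force: 0.0
761 [ 0.50881446 -0.30038284  0.11035253] [ 0.49702079 -0.31273452  0.10405516] [ 0.51978569 -0.28985187  0.11239262]
[ 0.50847803 -0.30022627  0.11      ]
[ 0.50743545 -0.30486985  0.15247504] dx 0.0045426350577428155 dy -0.0014189128203545864
```

```bash
python3 -m crank '[{"claw":0.4,"translation":[0.45,-0.15,1],"rotation":[0,0,0]},{"claw":0.4,"translation":[0.45,-0.15,4],"rotation":[0,0,0]},{"claw":0.4,"translation":[0.45,-0.15,7],"rotation":[0,0,0]},{"claw":0.4,"translation":[0.45,-0.15,7.8],"rotation":[0,0,0]},{"claw":0.4,"translation":[0.45,-0.15,7.8],"rotation":[0,0,0]},{"claw":-1,"translation":[0.45,-0.15,7.8],"rotation":[0,0,0]},{"claw":-1,"translation":[0.45,-0.15,7.8],"rotation":[0,0,0]},{"claw":-1,"translation":[0.45,-0.15,7.8],"rotation":[0,0,0]},{"claw":-1,"translation":[0.45,-0.15,7.8],"rotation":[0,0,0]},{"claw":-1,"translation":[0.45,-0.15,7.8],"rotation":[0,0,0]}]'
python3 -m crank '[{"claw":-1,"translation":[0,0,0],"rotation":[0,0,0]},{"claw":-1,"translation":[0,0,0],"rotation":[0,0,0]},{"claw":-1,"translation":[0,0,0],"rotation":[0,0,0]},{"claw":-1,"translation":[0,0,-1],"rotation":[0,0,0]},{"claw":-1,"translation":[0,0,-2],"rotation":[0,0,0]},{"claw":-1,"translation":[0,0,-4],"rotation":[0,0,0]},{"claw":-1,"translation":[0,0,-6],"rotation":[0,0,0]},{"claw":-1,"translation":[0,0,-9],"rotation":[0,0,0]},{"claw":-1,"translation":[0,0,-12],"rotation":[0,0,0]},{"claw":-1,"translation":[0,0,-12],"rotation":[0,0,0]}]'
```

```text
t: 2.8
ee_pos: [0.5088, -0.2999, 0.0742]
tool_rot: [179.8, 0.0, 60.0]
ft_force: [-0.5, 0.2, 4.6]
gripper_width: 0.0227
finger_force: 58.6
t: 3.63
ee_pos: [0.5101, -0.301, 0.2]
tool_rot: [179.3, 0.1, 60.0]
ft_force: [1.0, 0.0, 1.3]
gripper_width: 0.0225
finger_force: 59.3
```

```bash
python3 -m crank '[{"claw":-1,"translation":[1.5,-1,-3],"rotation":[0,0,-0.4]},{"claw":-1,"translation":[4.5,-3,-4],"rotation":[0,0,-0.8]},{"claw":-1,"translation":[7.7,-5,-4],"rotation":[0,0,-1.3]},{"claw":-1,"translation":[11,-7.2,-4],"rotation":[0,0,-1.9]},{"claw":-1,"translation":[14.3,-9.4,-4],"rotation":[0,0,-2.5]},{"claw":-1,"translation":[17.6,-11.6,-4],"rotation":[0,0,-3]},{"claw":-1,"translation":[20.9,-13.7,-4],"rotation":[0,0,-3.5]},{"claw":-1,"translation":[24,-15.8,-4],"rotation":[0,0,-4]},{"claw":-1,"translation":[26,-17.1,-4],"rotation":[0,0,-4.2]},{"claw":-1,"translation":[26.6,-17.5,-4],"rotation":[0,0,-4.2]}]'
python3 - <<'E'
from h import *; import pickle
s=sense();w=shot('wrist');b=shot('side');pickle.dump((w,b),open('s2.pkl','wb'));save('w2',w[0])
print(s['ee_pos'],s['tool_rot'],s['ft_force'],s['gripper_width'],s['joint_positions'].round(1))
c=cloud(w[2],w[1]); m=(c[...,2]>.110)&(c[...,2]<.125)&(w[1]>0)&(abs(c[...,0]-.503)<.05)&(abs(c[...,1]-.087)<.05)
ys,xs=np.where(m);print(len(xs),xs.min(),xs.max(),ys.min(),ys.max(),c[m].min(0),c[m].max(0))
E
```

```text
t: 4.47
ee_pos: [0.4877, 0.0224, 0.2313]
tool_rot: [-179.9, -0.1, 81.2]
ft_force: [0.4, 0.0, -0.8]
gripper_width: 0.0221
finger_force: 59.3
[0.48771066 0.02236736 0.23134896] [-1.79898918e+02 -6.09003690e-02  8.12151668e+01] [ 0.3570138   0.04606342 -0.78874568] 0.02209228866465835 [-9.300e+00 -7.700e+00  1.159e+02  1.000e-01  7.190e+01 -6.000e-01]
3004 231 290 64 150 [0.47481713 0.0618786  0.11039282] [0.53490402 0.13695884 0.12496668]
```

View pics/w2.png

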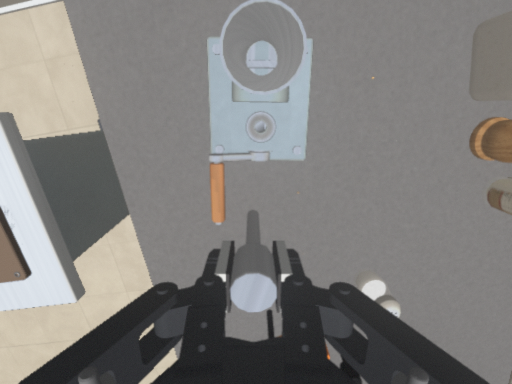

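Bore rim at (261,126), crank handle (218,163)–(218,223), pin held upright with its tip near (253,213). Mill is aligned with the tool yaw.

```bash
python3 - <<'E'
from h import *; import pickle
w,b=pickle.load(open('s2.pkl','rb')); im,d,p=w
g=cv2.cvtColor(im,cv2.COLOR_RGB2GRAY)
big=cv2.resize(g[105:148,238:284],None,fx=8,fy=8,interpolation=cv2.INTER_CUBIC)
c=cv2.HoughCircles(cv2.medianBlur(big,5),cv2.HOUGH_GRADIENT,1,20,param1=80,param2=20,minRadius=30,maxRadius=140)
for x,y,r in (c[0][:6] if c is not None else []):
    u,v=238+(x+.5)/8-.5,105+(y+.5)/8-.5; print('circ',u,v,r/8,onz(p,u,v,.119))
C=cloud(p,d)
hsv=cv2.cvtColor(im,cv2.COLOR_RGB2HSV)
m=(hsv[...,0]<15)&(hsv[...,1]>120); m[:150]=0;m[235:]=0;m[:,:195]=0;m[:,240:]=0
ys,xs=np.where(m);q=C[m];print('handle px',xs.min(),xs.max(),ys.min(),ys.max(),q.mean(0),q.min(0),q.max(0))
for z in (.08,.09):
  print(onz(p,(xs.min()+xs.max())/2,ys.min(),z),onz(p,(xs.min()+xs.max())/2,ys.max(),z))
crop=cv2.resize(im[200:320,215:300],None,fx=4,fy=4,interpolation=cv2.INTER_CUBIC)
bc=cv2.cvtColor(big,cv2.COLOR_GRAY2RGB); out=np.zeros((480,340+bc.shape[1],3),np.uint8);out[:480,:340]=crop;out[:bc.shape[0],340:]=bc;save('crop2',out)
E
```

```text
handle px 211 223 164 220 [0.44847577 0.02157951 0.09824558] [ 0.43634377 -0.00770882  0.09285264] [0.5008933  0.10269282 0.37480154]
[0.45191071 0.05319565 0.08      ] [ 0.43880175 -0.01320803  0.08      ]
[0.45357226 0.05487465 0.09      ] [ 0.44090797 -0.00927654  0.09      ]
```

View pics/crop2.png

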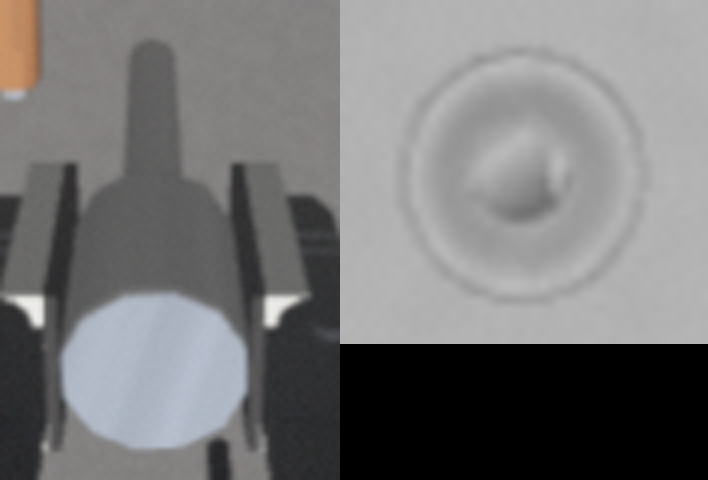

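```bash
python3 - <<'E'
from h import *; import pickle
w,b=pickle.load(open('s2.pkl','rb')); im,d,p=w
e=np.array([.4877,.0224]); a=np.radians(81.2); X=np.array([np.cos(a),np.sin(a)]);Y=np.array([np.sin(a),-np.cos(a)])
def rel(n,q): q=q[:2]-e; print(n,(q+e).round(4),'tool x %.4f y %.4f'%(q@X,q@Y))
rel('bore',onz(p,260.4,126.6,.119))
rel('tipfar r5',onz(p,253,210,.1645)); rel('tipfar',onz(p,253,210,.163))
C=cloud(p,d); h=C[270:310,235:272].reshape(-1,3); h=h[(h[:,2]>.262)&(h[:,2]<.272)]; print(len(h),h.min(0),h.max(0)); rel('head',h.mean(0)); rel('head2',onz(p,253.4,292.4,.2665))
E
```

```text
bore [0.505  0.0881] tool x 0.0675 y 0.0070
tipfar r5 [0.4884 0.0244] tool x 0.0021 y 0.0003
tipfar [0.4883 0.0238] tool x 0.0015 y 0.0003
1426 [0.47829159 0.01018749 0.26208659] [0.49795392 0.0326934  0.26923043]
head [0.4884 0.0226] tool x 0.0003 y 0.0006
head2 [0.4881 0.02  ] tool x -0.0023 y 0.0008
```

```bash
python3 -m crank '[{"claw":-1,"translation":[1,0.1,0],"rotation":[0,0,0]},{"claw":-1,"translation":[3,0.3,0],"rotation":[0,0,0]},{"claw":-1,"translation":[5,0.5,0],"rotation":[0,0,0]},{"claw":-1,"translation":[6.5,0.65,0],"rotation":[0,0,0]},{"claw":-1,"translation":[7,0.65,0],"rotation":[0,0,0]},{"claw":-1,"translation":[7,0.65,0],"rotation":[0,0,0]},{"claw":-1,"translation":[7,0.65,0.5],"rotation":[0,0,0]},{"claw":-1,"translation":[7,0.65,1.5],"rotation":[0,0,0]},{"claw":-1,"translation":[7,0.65,2],"rotation":[0,0,0]},{"claw":-1,"translation":[7,0.65,2],"rotation":[0,0,0]}]'
python3 - <<'E'
from h import *
w=shot('wrist');b=shot('side');s=sense();print(s['ee_pos'],s['ft_force'])
A=cv2.resize(w[0][90:330,180:330],None,fx=2.4,fy=2.4,interpolation=cv2.INTER_CUBIC);B=cv2.resize(b[0][95:215,195:300],None,fx=4,fy=4,interpolation=cv2.INTER_CUBIC)
o=np.zeros((576,780,3),np.uint8);o[:,:360]=A;o[:480,360:780]=B;save('ins',o)
E
```

```text
t: 5.4
ee_pos: [0.5051, 0.0864, 0.2092]
tool_rot: [-179.7, 0.0, 80.9]
ft_force: [-0.7, -0.4, -1.8]
gripper_width: 0.0227
finger_force: 59.3
[0.50605454 0.08668121 0.21099873] [-0.66378802  0.35127051 -0.80415383]
```

View pics/ins.png

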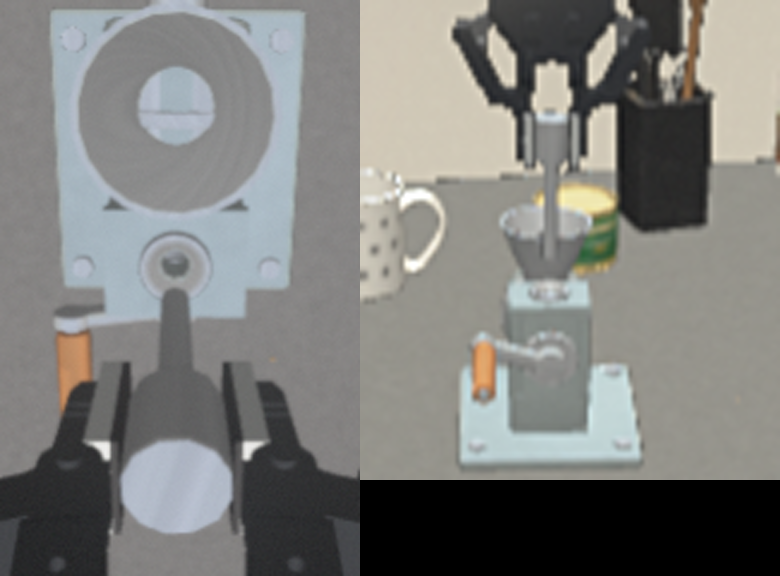

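Pin is in line with the bore laterally (tip (175,290), rim (175,265) in the crop). I'll compute the remaining offset.

```bash
python3 - <<'E'
from h import *
p=camera_params('wrist');s=sense()
a=np.radians(s['tool_rot'][2]);X=np.array([np.cos(a),np.sin(a)]);Y=np.array([np.sin(a),-np.cos(a)])
for n,u,v,z in [('bore',252.9,200.4,.119),('tip',252.9,210.6,.144)]:
    q=onz(p,u,v,z)[:2]-s['ee_pos'][:2];print(n,q@X,q@Y)
E
python3 -m crank '[{"claw":-1,"translation":[0,0,0.3],"rotation":[0,0,0]},{"claw":-1,"translation":[0,0,0.7],"rotation":[0,0,0]},{"claw":-1,"translation":[0,0,1],"rotation":[0,0,0]},{"claw":-1,"translation":[0,0,1.4],"rotation":[0,0,0]},{"claw":-1,"translation":[0,0,1.8],"rotation":[0,0,0]},{"claw":-1,"translation":[0,0,2.2],"rotation":[0,0,0]},{"claw":-1,"translation":[0,0,2.5],"rotation":[0,0,0]},{"claw":-1,"translation":[0,0,2.5],"rotation":[0,0,0]},{"claw":-1,"translation":[0,0,2.5],"rotation":[0,0,0]},{"claw":-1,"translation":[0,0,2.5],"rotation":[0,0,0]}]'
```

```text
bore 0.0020531313053956494 0.00019359177640710103
tip 0.001423244392799378 0.00025779182274047855
t: 6.33
ee_pos: [0.5066, 0.0872, 0.1869]
tool_rot: [180.0, -0.0, 81.0]
ft_force: [0.6, -0.3, -0.9]
gripper_width: 0.0223
finger_force: 59.3
```

```bash
python3 -m crank '[{"claw":-1,"translation":[0,0,-0.4],"rotation":[0,0,0]},{"claw":-1,"translation":[0.2,0,-0.4],"rotation":[0,0,0]},{"claw":-1,"translation":[0.4,0,-0.4],"rotation":[0,0,0]},{"claw":-1,"translation":[0.4,0,-0.2],"rotation":[0,0,0]},{"claw":-1,"translation":[0.4,0,0],"rotation":[0,0,0]},{"claw":-1,"translation":[0.4,0,0.2],"rotation":[0,0,0]},{"claw":-1,"translation":[0.4,0,0.3],"rotation":[0,0,0]},{"claw":-1,"translation":[0.4,0,0.4],"rotation":[0,0,0]},{"claw":-1,"translation":[0.4,0,0.4],"rotation":[0,0,0]},{"claw":-1,"translation":[0.4,0,0.4],"rotation":[0,0,0]}]'
python3 - <<'E'
from h import *
s=sense();w=shot('wrist');save('w4',cv2.resize(w[0][130:310,190:320],None,fx=4,fy=4,interpolation=cv2.INTER_CUBIC)[:600]);print(s['ee_pos'],s['ft_force'],s['wrist_torque'])
E
```

```text
t: 7.17
ee_pos: [0.5071, 0.0911, 0.1827]
tool_rot: [-180.0, 0.0, 81.0]
ft_force: [0.5, -0.6, -0.7]
gripper_width: 0.0228
finger_force: 59.3
[0.50705774 0.09105248 0.18267506] [ 0.53564172 -0.62298921 -0.68667599] [ 0.0053399  -0.00519756 -0.07189329]
```

View pics/w4.png

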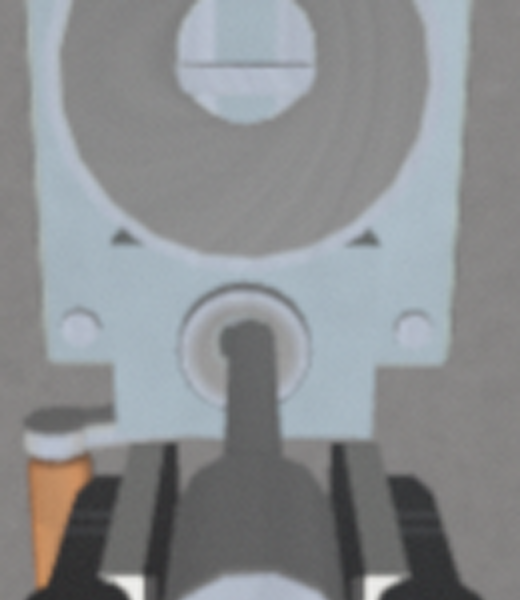

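Tip is inside the funnel mouth (rim centre (245,345), tip (250,325)), about 1 mm to tool +y. I'll shift it a millimetre and lower it.

```bash
python3 -m crank '[{"claw":-1,"translation":[0,-0.1,0.1],"rotation":[0,0,0]},{"claw":-1,"translation":[0,-0.1,0.2],"rotation":[0,0,0]},{"claw":-1,"translation":[0,-0.1,0.3],"rotation":[0,0,0]},{"claw":-1,"translation":[0,-0.1,0.4],"rotation":[0,0,0]},{"claw":-1,"translation":[0,-0.1,0.5],"rotation":[0,0,0]},{"claw":-1,"translation":[0,-0.1,0.6],"rotation":[0,0,0]},{"claw":-1,"translation":[0,-0.1,0.7],"rotation":[0,0,0]},{"claw":-1,"translation":[0,-0.1,0.8],"rotation":[0,0,0]},{"claw":-1,"translation":[0,-0.1,0.8],"rotation":[0,0,0]},{"claw":-1,"translation":[0,-0.1,0.8],"rotation":[0,0,0]}]'
```

```text
t: 8.05
ee_pos: [0.5058, 0.091, 0.1743]
tool_rot: [-179.9, 0.0, 81.0]
ft_force: [-1.4, -2.7, -1.7]
gripper_width: 0.0226
finger_force: 59.4
```

```bash
python3 -m crank '[{"claw":-1,"translation":[-0.05,-0.05,0.1],"rotation":[0,0,0]},{"claw":-1,"translation":[-0.05,-0.05,0.2],"rotation":[0,0,0]},{"claw":-1,"translation":[-0.05,-0.05,0.35],"rotation":[0,0,0]},{"claw":-1,"translation":[-0.05,-0.05,0.5],"rotation":[0,0,0]},{"claw":-1,"translation":[-0.05,-0.05,0.65],"rotation":[0,0,0]},{"claw":-1,"translation":[-0.05,-0.05,0.8],"rotation":[0,0,0]},{"claw":-1,"translation":[-0.05,-0.05,0.95],"rotation":[0,0,0]},{"claw":-1,"translation":[-0.05,-0.05,1.05],"rotation":[0,0,0]},{"claw":-1,"translation":[-0.05,-0.05,1.1],"rotation":[0,0,0]},{"claw":-1,"translation":[-0.05,-0.05,1.1],"rotation":[0,0,0]}]'
```

```text
t: 8.88
ee_pos: [0.5055, 0.0908, 0.1636]
tool_rot: [180.0, 0.0, 81.0]
ft_force: [-1.2, -2.9, -1.3]
gripper_width: 0.023
finger_force: 59.4
```

Lower 2 mm more, then open gently and rise.

```bash
python3 -m crank '[{"claw":-1,"translation":[-0.05,0,0.1],"rotation":[0,0,0]},{"claw":-1,"translation":[-0.05,0,0.2],"rotation":[0,0,0]},{"claw":-1,"translation":[-0.05,0,0.25],"rotation":[0,0,0]},{"claw":-1,"translation":[-0.05,0,0.25],"rotation":[0,0,0]},{"claw":-0.3,"translation":[-0.05,0,0.25],"rotation":[0,0,0]},{"claw":-0.2,"translation":[-0.05,0,0.25],"rotation":[0,0,0]},{"claw":0,"translation":[-0.05,0,0.25],"rotation":[0,0,0]},{"claw":0,"translation":[-0.05,0,0.25],"rotation":[0,0,0]},{"claw":0,"translation":[-0.05,0,0.25],"rotation":[0,0,0]},{"claw":0,"translation":[-0.05,0,0.25],"rotation":[0,0,0]}]'
python3 -m crank '[{"claw":0,"translation":[0,0,-0.5],"rotation":[0,0,0]},{"claw":0,"translation":[0,0,-1.5],"rotation":[0,0,0]},{"claw":0,"translation":[0,0,-3],"rotation":[0,0,0]},{"claw":0,"translation":[0,0,-5],"rotation":[0,0,0]},{"claw":0,"translation":[0,0,-7],"rotation":[0,0,0]},{"claw":0,"translation":[-2,0,-7.5],"rotation":[0,0,0]},{"claw":0,"translation":[-5,0,-7.5],"rotation":[0,0,0]},{"claw":0,"translation":[-7,0,-7.5],"rotation":[0,0,0]},{"claw":0,"translation":[-7,0,-7.5],"rotation":[0,0,0]},{"claw":0,"translation":[-7,0,-7.5],"rotation":[0,0,0]}]'
python3 - <<'E'
from h import *; import pickle
s=sense();w=shot('wrist');b=shot('side');pickle.dump((w,b),open('s5.pkl','wb'))
e=s['ee_pos'];a=np.radians(81);X=np.array([np.cos(a),np.sin(a)]);Y=np.array([np.sin(a),-np.cos(a)])
C=cloud(w[2],w[1]);m=(C[...,2]>.186)&(C[...,2]<.206)&(w[1]>0)&(abs(C[...,0]-.505)<.03)&(abs(C[...,1]-.088)<.03)
q=C[m];print(e,s['tool_rot'],'head',len(q),q.mean(0),np.median(q[:,2]),q.min(0),q.max(0)); d=q.mean(0)[:2]-e[:2];print(d@X,d@Y)
hsv=cv2.cvtColor(w[0],cv2.COLOR_RGB2HSV);m=(hsv[...,0]<15)&(hsv[...,1]>120)&(C[...,2]>.06)&(C[...,2]<.14)&(abs(C[...,0]-.445)<.04)&(abs(C[...,1]-.02)<.06)
q=C[m];ys,xs=np.where(m);t=q[:,:2]-e[:2];print('handle',len(q),xs.min(),xs.max(),ys.min(),ys.max(),'toolx',(t@X).min(),(t@X).max(),'tooly',(t@Y).min(),(t@Y).max(),'z',np.percentile(q[:,2],[5,50,95]))
save('s5',b[0][120:240,180:330])
E
```

```text
t: 9.72
ee_pos: [0.5056, 0.0904, 0.1615]
tool_rot: [180.0, -0.0, 81.0]
ft_force: [-0.5, -0.7, -0.9]
gripper_width: 0.043
finger_force: 0.0
t: 10.55
ee_pos: [0.4947, 0.0207, 0.2374]
tool_rot: [179.9, -0.0, 80.8]
ft_force: [0.2, 0.7, -0.5]
gripper_width: 0.043
finger_force: 0.0
[0.49473261 0.02066185 0.23736138] [ 1.79914629e+02 -2.96492937e-02  8.08437823e+01] head 952 [0.50147716 0.09029687 0.19431455] 0.19434760367553666 [0.48975424 0.0782003  0.18639851] [0.51292371 0.10163896 0.19660974]
0.06983277538358186 -0.004231799837848826
handle 515 204 217 163 218 toolx -0.03546642072328693 0.0281206927079561 tooly -0.053527796798043085 -0.039607724514755645 z [0.09439537 0.09683802 0.09850711]
```

Head top at 0.1945: the pin rests on the shaft. The handle is at mill (x −46, z 89 mm), so θ≈1.27 rad. I'll cage the handle loosely with the fingers, pads across mill x, and push horizontally along the arc.

```bash
python3 -m crank '[{"claw":0,"translation":[-0.7,-2,0],"rotation":[0,0,0]},{"claw":0,"translation":[-1.5,-4.6,0],"rotation":[0,0,0]},{"claw":0,"translation":[-1.5,-4.6,3],"rotation":[0,0,0]},{"claw":0,"translation":[-1.5,-4.6,6],"rotation":[0,0,0]},{"claw":0,"translation":[-1.5,-4.6,9],"rotation":[0,0,0]},{"claw":0,"translation":[-1.5,-4.6,12],"rotation":[0,0,0]},{"claw":0,"translation":[-1.5,-4.6,12],"rotation":[0,0,0]},{"claw":0,"translation":[-1.5,-4.6,12],"rotation":[0,0,0]},{"claw":0,"translation":[-1.5,-4.6,12],"rotation":[0,0,0]},{"claw":0,"translation":[-1.5,-4.6,12],"rotation":[0,0,0]}]'
python3 - <<'E'
from h import *
s=sense();w=shot('wrist')
e=s['ee_pos'];a=np.radians(s['tool_rot'][2]);X=np.array([np.cos(a),np.sin(a)]);Y=np.array([np.sin(a),-np.cos(a)])
C=cloud(w[2],w[1])
hsv=cv2.cvtColor(w[0],cv2.COLOR_RGB2HSV);m=(hsv[...,0]<15)&(hsv[...,1]>120)&(C[...,2]>.06)&(C[...,2]<.14)&(abs(C[...,0]-.445)<.04)&(abs(C[...,1]-.02)<.06)
q=C[m];t=q[:,:2]-e[:2];print(e,s['ft_force'],'handle',len(q),'toolx',(t@X).min(),(t@X).max(),'tooly',(t@Y).min(),(t@Y).max(),np.median(q[:,2]))
save('w6',cv2.resize(w[0],(640,480)))
E
```

```text
t: 11.48
ee_pos: [0.4486, 0.0136, 0.1188]
tool_rot: [179.7, 0.0, 81.0]
ft_force: [1.0, -0.5, 0.0]
gripper_width: 0.0426
finger_force: 0.0
[0.44859596 0.01362866 0.11881034] [ 0.9570153  -0.52370409  0.01580129] handle 1588 toolx -0.02307778336315634 0.042618647219905235 tooly -0.009515933604561287 0.004688856609794379 0.09681154772204828
```

View pics/w6.png

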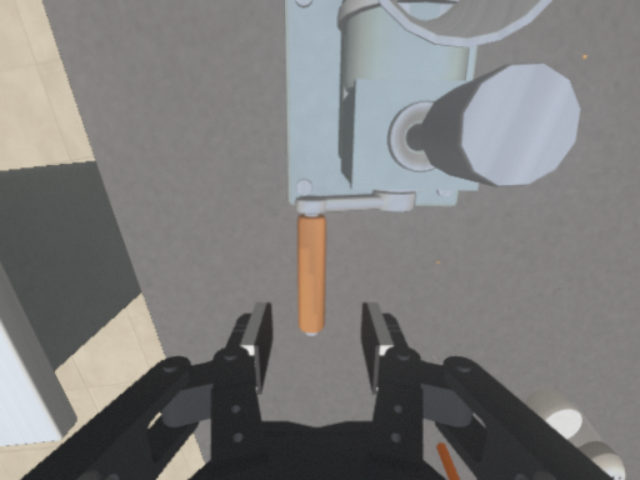

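Handle at (312,215–330) between the open fingers (pads 270 and 362), roughly 2 mm left of centre. I'll lower the gripper and cage it.

```bash
python3 -m crank '[{"claw":0,"translation":[0.2,-0.2,1],"rotation":[0,0,0]},{"claw":0,"translation":[0.2,-0.2,2.5],"rotation":[0,0,0]},{"claw":0,"translation":[0.2,-0.2,4],"rotation":[0,0,0]},{"claw":0,"translation":[0.2,-0.2,4.8],"rotation":[0,0,0]},{"claw":0,"translation":[0.2,-0.2,4.8],"rotation":[0,0,0]},{"claw":-0.2,"translation":[0.2,-0.2,4.8],"rotation":[0,0,0]},{"claw":-0.44,"translation":[0.2,-0.2,4.8],"rotation":[0,0,0]},{"claw":-0.44,"translation":[0.2,-0.2,4.8],"rotation":[0,0,0]},{"claw":-0.44,"translation":[0.2,-0.2,4.8],"rotation":[0,0,0]},{"claw":-0.44,"translation":[0.2,-0.2,4.8],"rotation":[0,0,0]}]'
```

```text
t: 12.37
ee_pos: [0.4455, 0.0158, 0.0689]
tool_rot: [179.9, 0.0, 81.0]
ft_force: [-0.4, 0.5, -0.2]
gripper_width: 0.024
finger_force: 0.0
```

```bash
python3 -m crank '[{"claw":-0.44,"translation":[0,0.2,-0.1],"rotation":[0,0,0]},{"claw":-0.44,"translation":[0,0.4,-0.1],"rotation":[0,0,0]},{"claw":-0.44,"translation":[0,0.6,-0.1],"rotation":[0,0,0]},{"claw":-0.44,"translation":[0,0.65,-0.3],"rotation":[0,0,0]},{"claw":-0.44,"translation":[0,0.7,-0.4],"rotation":[0,0,0]},{"claw":-0.44,"translation":[0,0.75,-0.6],"rotation":[0,0,0]},{"claw":-0.44,"translation":[0,0.8,-0.7],"rotation":[0,0,0]},{"claw":-0.44,"translation":[0,0.85,-0.8],"rotation":[0,0,0]},{"claw":-0.44,"translation":[0,0.9,-0.9],"rotation":[0,0,0]},{"claw":-0.44,"translation":[0,0.9,-0.9],"rotation":[0,0,0]}]'
python3 -m crank '[{"claw":-0.44,"translation":[0,0.05,-0.1],"rotation":[0,0,0]},{"claw":-0.44,"translation":[0,0.11,-0.2],"rotation":[0,0,0]},{"claw":-0.44,"translation":[0,0.17,-0.28],"rotation":[0,0,0]},{"claw":-0.44,"translation":[0,0.23,-0.36],"rotation":[0,0,0]},{"claw":-0.44,"translation":[0,0.29,-0.45],"rotation":[0,0,0]},{"claw":-0.44,"translation":[0,0.35,-0.54],"rotation":[0,0,0]},{"claw":-0.44,"translation":[0,0.41,-0.63],"rotation":[0,0,0]},{"claw":-0.44,"translation":[0,0.47,-0.72],"rotation":[0,0,0]},{"claw":-0.44,"translation":[0,0.52,-0.8],"rotation":[0,0,0]},{"claw":-0.44,"translation":[0,0.52,-0.8],"rotation":[0,0,0]}]'
cat > look.py <<'E'
from h import *
def look():
    s=sense();w=shot('wrist');e=s['ee_pos'];r=e[:2]-[.5055,.0895];mx=r[0]*.988-r[1]*.156
    C=cloud(w[2],w[1]);m=(C[...,2]>.165)&(C[...,2]<.21)&(w[1]>0)&(abs(C[...,0]-.505)<.03)&(abs(C[...,1]-.088)<.03)
    z=C[m][:,2]; hz=np.median(z[z>np.percentile(z,60)]) if len(z) else 0
    hsv=cv2.cvtColor(w[0],cv2.COLOR_RGB2HSV);m=(hsv[...,0]<15)&(hsv[...,1]>120)&(C[...,2]>.07)&(C[...,2]<.15)&(abs(C[...,1]-.03)<.06)
    q=C[m];hx=(q[:,0]-.5055)*.988-(q[:,1]-.0895)*.156
    print('TCP mx %.1f z %.1f'%(mx*1e3,e[2]*1e3),'F mill x %.2f z %.2f'%(s['ft_force'][0]*.988-s['ft_force'][1]*.156,s['ft_force'][2]),'head top %.1f n%d'%(hz*1e3,len(z)),'handle x %.1f top z %.1f'%(np.median(hx)*1e3,np.percentile(q[:,2],90)*1e3) if len(q) else '')
look()
E
python3 look.py
```

```text
t: 13.2
ee_pos: [0.4525, 0.0147, 0.0768]
tool_rot: [-179.8, 0.0, 81.0]
ft_force: [-4.8, -0.1, 0.4]
gripper_width: 0.0237
finger_force: 2.4
t: 14.03
ee_pos: [0.4596, 0.0136, 0.0857]
tool_rot: [179.9, 0.0, 81.0]
ft_force: [-2.4, -1.2, 0.1]
gripper_width: 0.0237
finger_force: 1.2
TCP mx -33.5 z 85.7 F mill x -2.17 z 0.13 head top 174.7 n1184 handle x -36.8 top z 115.3
```

```bash
python3 -m crank '[{"claw":-0.44,"translation":[0,0.07,-0.08],"rotation":[0,0,0]},{"claw":-0.44,"translation":[0,0.15,-0.16],"rotation":[0,0,0]},{"claw":-0.44,"translation":[0,0.22,-0.24],"rotation":[0,0,0]},{"claw":-0.44,"translation":[0,0.3,-0.32],"rotation":[0,0,0]},{"claw":-0.44,"translation":[0,0.37,-0.4],"rotation":[0,0,0]},{"claw":-0.44,"translation":[0,0.45,-0.48],"rotation":[0,0,0]},{"claw":-0.44,"translation":[0,0.52,-0.55],"rotation":[0,0,0]},{"claw":-0.44,"translation":[0,0.6,-0.62],"rotation":[0,0,0]},{"claw":-0.44,"translation":[0,0.67,-0.69],"rotation":[0,0,0]},{"claw":-0.44,"translation":[0,0.67,-0.69],"rotation":[0,0,0]}]'
python3 -m crank '[{"claw":-0.44,"translation":[0,0.09,-0.06],"rotation":[0,0,0]},{"claw":-0.44,"translation":[0,0.18,-0.12],"rotation":[0,0,0]},{"claw":-0.44,"translation":[0,0.26,-0.18],"rotation":[0,0,0]},{"claw":-0.44,"translation":[0,0.35,-0.24],"rotation":[0,0,0]},{"claw":-0.44,"translation":[0,0.44,-0.3],"rotation":[0,0,0]},{"claw":-0.44,"translation":[0,0.53,-0.36],"rotation":[0,0,0]},{"claw":-0.44,"translation":[0,0.61,-0.42],"rotation":[0,0,0]},{"claw":-0.44,"translation":[0,0.7,-0.48],"rotation":[0,0,0]},{"claw":-0.44,"translation":[0,0.78,-0.54],"rotation":[0,0,0]},{"claw":-0.44,"translation":[0,0.78,-0.54],"rotation":[0,0,0]}]'
python3 look.py
```

```text
t: 14.92
ee_pos: [0.4661, 0.0126, 0.0925]
tool_rot: [180.0, -0.0, 81.0]
ft_force: [-3.0, -0.6, -0.1]
gripper_width: 0.024
finger_force: 1.0
t: 15.75
ee_pos: [0.4739, 0.0114, 0.0979]
tool_rot: [179.9, -0.0, 81.0]
ft_force: [-1.5, -0.7, -0.3]
gripper_width: 0.024
finger_force: 0.7
TCP mx -19.0 z 97.9 F mill x -1.34 z -0.31 head top 185.9 n463 handle x -22.4 top z 126.7
```

```bash
python3 -m crank '[{"claw":-0.44,"translation":[0,0.1,-0.05],"rotation":[0,0,0]},{"claw":-0.44,"translation":[0,0.2,-0.1],"rotation":[0,0,0]},{"claw":-0.44,"translation":[0,0.3,-0.14],"rotation":[0,0,0]},{"claw":-0.44,"translation":[0,0.4,-0.18],"rotation":[0,0,0]},{"claw":-0.44,"translation":[0,0.5,-0.22],"rotation":[0,0,0]},{"claw":-0.44,"translation":[0,0.6,-0.26],"rotation":[0,0,0]},{"claw":-0.44,"translation":[0,0.7,-0.3],"rotation":[0,0,0]},{"claw":-0.44,"translation":[0,0.8,-0.35],"rotation":[0,0,0]},{"claw":-0.44,"translation":[0,0.88,-0.38],"rotation":[0,0,0]},{"claw":-0.44,"translation":[0,0.88,-0.38],"rotation":[0,0,0]}]'
python3 -m crank '[{"claw":-0.44,"translation":[0,0.07,-0.01],"rotation":[0,0,0]},{"claw":-0.44,"translation":[0,0.14,-0.02],"rotation":[0,0,0]},{"claw":-0.44,"translation":[0,0.21,-0.04],"rotation":[0,0,0]},{"claw":-0.44,"translation":[0,0.28,-0.06],"rotation":[0,0,0]},{"claw":-0.44,"translation":[0,0.35,-0.08],"rotation":[0,0,0]},{"claw":-0.44,"translation":[0,0.4,-0.09],"rotation":[0,0,0]},{"claw":-0.44,"translation":[0,0.45,-0.1],"rotation":[0,0,0]},{"claw":-0.44,"translation":[0,0.5,-0.11],"rotation":[0,0,0]},{"claw":-0.44,"translation":[0,0.5,-0.11],"rotation":[0,0,0]},{"claw":-0.44,"translation":[0,0.5,-0.11],"rotation":[0,0,0]}]'
python3 look.py; python3 - <<'E'
from h import *
b=shot('side');C=cloud(b[2],b[1]);m=(C[...,2]>.155)&(C[...,2]<.205)&(abs(C[...,0]-.5055)<.03)&(abs(C[...,1]-.085)<.03)&(b[1]>0)
q=C[m];print(len(q),np.percentile(q[:,2],[2,50,98]),q.mean(0));save('s7',b[0])
E
```

```text
t: 16.63
ee_pos: [0.4824, 0.01, 0.1015]
tool_rot: [180.0, -0.0, 81.0]
ft_force: [-0.9, 0.2, 0.4]
gripper_width: 0.0239
finger_force: 0.6
t: 17.47
ee_pos: [0.4872, 0.0092, 0.1026]
tool_rot: [180.0, -0.0, 81.0]
ft_force: [-1.0, -0.3, -0.2]
gripper_width: 0.0239
finger_force: 0.6
TCP mx -5.6 z 102.6 F mill x -0.93 z -0.18 head top 195.6 n2130 handle x -8.9 top z 131.1Traceback (most recent call last):
  File "<stdin>", line 3, in <module>
    return _quantile_unchecked(
        a, q, axis, out, overwrite_input, method, keepdims, weights)
    return _ureduce(a,
                    func=_quantile_ureduce_func,
    ...<5 lines>...
                    overwrite_input=overwrite_input,
                    method=method)
    r = func(a, **kwargs)
    result = _quantile(arr,
                       quantiles=q,
    ...<2 lines>...
                       out=out,
                       weights=wgt)
    slices_having_nans = np.isnan(arr[-1, ...])
                                  ~~~^^^^^^^^^
IndexError: index -1 is out of bounds for axis 0 with size 0
```

Head top still at 195 mm, handle at θ≈0.19. I'll go in small steps now and watch finger force and head height.

```bash
python3 -m crank '[{"claw":-0.44,"translation":[0,0.06,-0.01],"rotation":[0,0,0]},{"claw":-0.44,"translation":[0,0.12,-0.02],"rotation":[0,0,0]},{"claw":-0.44,"translation":[0,0.18,-0.03],"rotation":[0,0,0]},{"claw":-0.44,"translation":[0,0.24,-0.04],"rotation":[0,0,0]},{"claw":-0.44,"translation":[0,0.3,-0.05],"rotation":[0,0,0]},{"claw":-0.44,"translation":[0,0.35,-0.06],"rotation":[0,0,0]},{"claw":-0.44,"translation":[0,0.4,-0.07],"rotation":[0,0,0]},{"claw":-0.44,"translation":[0,0.4,-0.07],"rotation":[0,0,0]},{"claw":-0.44,"translation":[0,0.4,-0.07],"rotation":[0,0,0]},{"claw":-0.44,"translation":[0,0.4,-0.07],"rotation":[0,0,0]}]'; python3 look.py
```

```text
t: 18.4
ee_pos: [0.4911, 0.0086, 0.1033]
tool_rot: [180.0, 0.0, 81.0]
ft_force: [-1.3, -1.0, -0.6]
gripper_width: 0.0241
finger_force: 0.5
TCP mx -1.6 z 103.3 F mill x -1.12 z -0.64 head top 195.6 n3477 handle x -4.9 top z 131.6
```

```bash
python3 -m crank '[{"claw":-0.44,"translation":[0,0.05,0],"rotation":[0,0,0]},{"claw":-0.44,"translation":[0,0.1,0],"rotation":[0,0,0]},{"claw":-0.44,"translation":[0,0.15,0],"rotation":[0,0,0]},{"claw":-0.44,"translation":[0,0.2,0],"rotation":[0,0,0]},{"claw":-0.44,"translation":[0,0.25,0],"rotation":[0,0,0]},{"claw":-0.44,"translation":[0,0.3,0],"rotation":[0,0,0]},{"claw":-0.44,"translation":[0,0.3,0],"rotation":[0,0,0]},{"claw":-0.44,"translation":[0,0.3,0],"rotation":[0,0,0]},{"claw":-0.44,"translation":[0,0.3,0],"rotation":[0,0,0]},{"claw":-0.44,"translation":[0,0.3,0],"rotation":[0,0,0]}]'; python3 look.py
```

```text
t: 19.28
ee_pos: [0.494, 0.0082, 0.1033]
tool_rot: [180.0, -0.0, 81.0]
ft_force: [-0.1, -0.7, -0.6]
gripper_width: 0.024
finger_force: 0.4
TCP mx 1.4 z 103.3 F mill x 0.03 z -0.65 head top 195.5 n3775 handle x -1.9 top z 131.8
```

```bash
python3 -m crank '[{"claw":-0.44,"translation":[0,0.05,0],"rotation":[0,0,0]},{"claw":-0.44,"translation":[0,0.1,0],"rotation":[0,0,0]},{"claw":-0.44,"translation":[0,0.15,0],"rotation":[0,0,0]},{"claw":-0.44,"translation":[0,0.2,0],"rotation":[0,0,0]},{"claw":-0.44,"translation":[0,0.25,0],"rotation":[0,0,0]},{"claw":-0.44,"translation":[0,0.3,0],"rotation":[0,0,0]},{"claw":-0.44,"translation":[0,0.35,0],"rotation":[0,0,0]},{"claw":-0.44,"translation":[0,0.4,0],"rotation":[0,0,0]},{"claw":-0.44,"translation":[0,0.4,0],"rotation":[0,0,0]},{"claw":-0.44,"translation":[0,0.4,0],"rotation":[0,0,0]}]'; python3 look.py
```

```text
t: 20.17
ee_pos: [0.498, 0.0075, 0.1032]
tool_rot: [180.0, -0.0, 81.0]
ft_force: [-1.1, 0.5, -1.9]
gripper_width: 0.024
finger_force: 0.5
TCP mx 5.4 z 103.2 F mill x -1.14 z -1.88 head top 195.1 n4536 handle x 2.1 top z 131.7
```

```bash
python3 -m crank '[{"claw":-0.44,"translation":[0,0.05,0],"rotation":[0,0,0]},{"claw":-0.44,"translation":[0,0.1,0],"rotation":[0,0,0]},{"claw":-0.44,"translation":[0,0.15,0],"rotation":[0,0,0]},{"claw":-0.44,"translation":[0,0.2,0],"rotation":[0,0,0]},{"claw":-0.44,"translation":[0,0.25,0.01],"rotation":[0,0,0]},{"claw":-0.44,"translation":[0,0.3,0.01],"rotation":[0,0,0]},{"claw":-0.44,"translation":[0,0.35,0.02],"rotation":[0,0,0]},{"claw":-0.44,"translation":[0,0.4,0.03],"rotation":[0,0,0]},{"claw":-0.44,"translation":[0,0.4,0.03],"rotation":[0,0,0]},{"claw":-0.44,"translation":[0,0.4,0.03],"rotation":[0,0,0]}]'; python3 look.py
```

```text
t: 21.05
ee_pos: [0.5019, 0.0069, 0.1029]
tool_rot: [180.0, -0.0, 81.0]
ft_force: [-1.0, -0.4, 0.2]
gripper_width: 0.0237
finger_force: 0.4
TCP mx 9.4 z 102.9 F mill x -0.90 z 0.17 head top 190.7 n10247 handle x 6.1 top z 131.3
```

```bash
python3 -m crank '[{"claw":-0.44,"translation":[0,0.03,0],"rotation":[0,0,0]},{"claw":-0.44,"translation":[0,0.06,0],"rotation":[0,0,0]},{"claw":-0.44,"translation":[0,0.1,0],"rotation":[0,0,0]},{"claw":-0.44,"translation":[0,0.13,0],"rotation":[0,0,0]},{"claw":-0.44,"translation":[0,0.16,0.01],"rotation":[0,0,0]},{"claw":-0.44,"translation":[0,0.2,0.01],"rotation":[0,0,0]},{"claw":-0.44,"translation":[0,0.2,0.02],"rotation":[0,0,0]},{"claw":-0.44,"translation":[0,0.2,0.03],"rotation":[0,0,0]},{"claw":-0.44,"translation":[0,0.2,0.03],"rotation":[0,0,0]},{"claw":-0.44,"translation":[0,0.2,0.03],"rotation":[0,0,0]}]'; python3 look.py; python3 - <<'E'
from h import *
w=shot('wrist');C=cloud(w[2],w[1]);m=(C[...,2]>.155)&(C[...,2]<.21)&(w[1]>0)&(abs(C[...,0]-.505)<.03)&(abs(C[...,1]-.088)<.03)
ys,xs=np.where(m);z=C[m][:,2];print(xs.min(),xs.max(),ys.min(),ys.max(),np.histogram(z,np.arange(.155,.211,.003)))
E
```

```text
t: 21.93
ee_pos: [0.5039, 0.0066, 0.1026]
tool_rot: [180.0, 0.0, 81.0]
ft_force: [-1.2, -0.7, 0.7]
gripper_width: 0.024
finger_force: 0.5
TCP mx 11.3 z 102.6 F mill x -1.11 z 0.72 head top 190.7 n9792 handle x 8.1 top z 131.0
149 265 34 155 (array([   0,    0,    0,    0,    0,    0,    0,    0,    0,    0,   80,
       8770,  987,    0,    0,    0,    0,    0]), array([0.155, 0.158, 0.161, 0.164, 0.167, 0.17 , 0.173, 0.176, 0.179,
       0.182, 0.185, 0.188, 0.191, 0.194, 0.197, 0.2  , 0.203, 0.206,
       0.209]))
```

```bash
python3 -m crank '[{"claw":-0.44,"translation":[0,0.03,0],"rotation":[0,0,0]},{"claw":-0.44,"translation":[0,0.06,0],"rotation":[0,0,0]},{"claw":-0.44,"translation":[0,0.1,0],"rotation":[0,0,0]},{"claw":-0.44,"translation":[0,0.13,0],"rotation":[0,0,0]},{"claw":-0.44,"translation":[0,0.16,0.01],"rotation":[0,0,0]},{"claw":-0.44,"translation":[0,0.2,0.01],"rotation":[0,0,0]},{"claw":-0.44,"translation":[0,0.2,0.02],"rotation":[0,0,0]},{"claw":-0.44,"translation":[0,0.2,0.03],"rotation":[0,0,0]},{"claw":-0.44,"translation":[0,0.2,0.03],"rotation":[0,0,0]},{"claw":-0.44,"translation":[0,0.2,0.03],"rotation":[0,0,0]}]'; python3 look.py
```

```text
t: 22.87
ee_pos: [0.5059, 0.0063, 0.1023]
tool_rot: [180.0, -0.0, 81.0]
ft_force: [-1.2, -0.0, 1.1]
gripper_width: 0.0239
finger_force: 0.4
TCP mx 13.3 z 102.3 F mill x -1.18 z 1.13 head top 190.6 n9275 handle x 10.1 top z 130.6
```

```bash
python3 -m crank '[{"claw":-0.44,"translation":[0,0.03,0],"rotation":[0,0,0]},{"claw":-0.44,"translation":[0,0.06,0],"rotation":[0,0,0]},{"claw":-0.44,"translation":[0,0.1,0.01],"rotation":[0,0,0]},{"claw":-0.44,"translation":[0,0.13,0.02],"rotation":[0,0,0]},{"claw":-0.44,"translation":[0,0.16,0.03],"rotation":[0,0,0]},{"claw":-0.44,"translation":[0,0.2,0.04],"rotation":[0,0,0]},{"claw":-0.44,"translation":[0,0.2,0.05],"rotation":[0,0,0]},{"claw":-0.44,"translation":[0,0.2,0.05],"rotation":[0,0,0]},{"claw":-0.44,"translation":[0,0.2,0.05],"rotation":[0,0,0]},{"claw":-0.44,"translation":[0,0.2,0.05],"rotation":[0,0,0]}]'; python3 look.py
```

```text
t: 23.75
ee_pos: [0.5078, 0.0059, 0.1018]
tool_rot: [180.0, 0.0, 81.0]
ft_force: [-0.7, -0.7, 0.9]
gripper_width: 0.0241
finger_force: 0.4
TCP mx 15.4 z 101.8 F mill x -0.54 z 0.88 head top 190.6 n8782 handle x 12.1 top z 130.1
```

```bash
python3 - <<'E'
from h import *
w=shot('wrist');im,d,p=w;C=cloud(p,d);print(np.linalg.inv(p['world_to_cam'])[:3,3].round(4), sense()['ee_pos'].round(4))
m=(C[...,2]>.150)&(C[...,2]<.23)&(d>0)&(abs(C[...,0]-.505)<.04)&(abs(C[...,1]-.088)<.04)
ys,xs=np.where(m);q=C[m];print(len(q),xs.min(),xs.max(),ys.min(),ys.max(),'depth',d[m].min(),d[m].max(),q.min(0),q.max(0))
A=np.c_[q[:,:2]-q[:,:2].mean(0),np.ones(len(q))];print('plane',np.linalg.lstsq(A,q[:,2],rcond=None)[0],q.mean(0))
# lower region: rim & housing top
m2=(C[...,2]>.100)&(C[...,2]<.15)&(d>0)&(abs(C[...,0]-.505)<.04)&(abs(C[...,1]-.1)<.06);print('housing',m2.sum(),np.histogram(C[m2][:,2],np.arange(.10,.151,.005))[0])
for z in (.1907,.195): 
  print('width if top z',z,[np.linalg.norm(onz(p,xs.max(),r,z)-onz(p,xs[ys==r].min(),r,z)).round(4) for r in (80,)],[(xs[ys==r].min(),xs[ys==r].max()) for r in (60,80,95,110)])
E
```

```text
[0.5211 0.0864 0.2452] [0.5078 0.0059 0.1018]
8875 111 237 28 151 depth 0.05000004 0.082991116 [0.49340821 0.07905541 0.16027619] [0.51744196 0.10387184 0.19273081]
plane [-0.17864595  0.05795429  0.189145  ] [0.50619615 0.09002541 0.189145  ]
housing 11642 [1460  770 3163 2440  504  960  431  240  341 1333]
width if top z 0.1907 [np.float64(0.0237)] [(np.int64(117), np.int64(220)), (np.int64(112), np.int64(230)), (np.int64(113), np.int64(237)), (np.int64(117), np.int64(237))]
width if top z 0.195 [np.float64(0.0218)] [(np.int64(117), np.int64(220)), (np.int64(112), np.int64(230)), (np.int64(113), np.int64(237)), (np.int64(117), np.int64(237))]
```

```bash
python3 -m crank '[{"claw":-0.44,"translation":[0,0.03,0.01],"rotation":[0,0,0]},{"claw":-0.44,"translation":[0,0.06,0.02],"rotation":[0,0,0]},{"claw":-0.44,"translation":[0,0.1,0.03],"rotation":[0,0,0]},{"claw":-0.44,"translation":[0,0.13,0.04],"rotation":[0,0,0]},{"claw":-0.44,"translation":[0,0.16,0.05],"rotation":[0,0,0]},{"claw":-0.44,"translation":[0,0.2,0.06],"rotation":[0,0,0]},{"claw":-0.44,"translation":[0,0.2,0.06],"rotation":[0,0,0]},{"claw":-0.44,"translation":[0,0.2,0.06],"rotation":[0,0,0]},{"claw":-0.44,"translation":[0,0.2,0.06],"rotation":[0,0,0]},{"claw":-0.44,"translation":[0,0.2,0.06],"rotation":[0,0,0]}]'; python3 look.py
```

```text
t: 24.68
ee_pos: [0.5098, 0.0056, 0.1012]
tool_rot: [180.0, 0.0, 81.0]
ft_force: [-1.0, -0.9, -0.6]
gripper_width: 0.0241
finger_force: 0.5
TCP mx 17.3 z 101.2 F mill x -0.84 z -0.56 head top 190.5 n8276 handle x 14.0 top z 129.6
```

```bash
cat > head.py <<'E'
from h import *
from scipy.optimize import least_squares
def head():
    im,d,p=shot('wrist');C=cloud(p,d)
    m=((d>0)&(d<.075)&(abs(C[...,0]-.505)<.035)&(abs(C[...,1]-.088)<.035)).astype(np.uint8)
    print('near px',m.sum(),'clamped',((d>0)&(d<.0501)).sum(),'zero',(d==0).sum())
    dd=d.copy();dd[m==0]=1
    ct=max(cv2.findContours((dd<.062).astype(np.uint8),cv2.RETR_EXTERNAL,cv2.CHAIN_APPROX_NONE)[0],key=len)[:,0]
    print('bbox',ct.min(0),ct.max(0))
    for z in (.188,.190,.192,.194,.196):
        P=np.array([onz(p,u,v,z)[:2] for u,v in ct if 0<u<511 and 0<v<383])
        r=least_squares(lambda k:np.hypot(P[:,0]-k[0],P[:,1]-k[1])-k[2],[.505,.088,.012],loss='soft_l1',f_scale=.0003)
        print(z,'c',r.x[:2].round(4),'diam %.2f'%(2e3*r.x[2]),'rms %.2f'%(1e3*np.sqrt((r.fun**2).mean())))
head()
E
python3 head.py
```

```text
near px 8197 clamped 255 zero 5432
bbox [93 47] [220 152]
0.188 c [0.5042 0.0889] diam 20.24 rms 2.50
0.19 c [0.5049 0.0888] diam 19.53 rms 2.41
0.192 c [0.5055 0.0887] diam 18.81 rms 2.32
0.194 c [0.5062 0.0886] diam 18.10 rms 2.23
0.196 c [0.5069 0.0885] diam 17.38 rms 2.15
```

```bash
python3 -m crank '[{"claw":-0.44,"translation":[0,0.03,0.01],"rotation":[0,0,0]},{"claw":-0.44,"translation":[0,0.06,0.02],"rotation":[0,0,0]},{"claw":-0.44,"translation":[0,0.1,0.03],"rotation":[0,0,0]},{"claw":-0.44,"translation":[0,0.13,0.04],"rotation":[0,0,0]},{"claw":-0.44,"translation":[0,0.16,0.05],"rotation":[0,0,0]},{"claw":-0.44,"translation":[0,0.2,0.07],"rotation":[0,0,0]},{"claw":-0.44,"translation":[0,0.2,0.07],"rotation":[0,0,0]},{"claw":-0.44,"translation":[0,0.2,0.07],"rotation":[0,0,0]},{"claw":-0.44,"translation":[0,0.2,0.07],"rotation":[0,0,0]},{"claw":-0.44,"translation":[0,0.2,0.07],"rotation":[0,0,0]}]'; python3 look.py
```

```text
t: 25.62
ee_pos: [0.5117, 0.0053, 0.1005]
tool_rot: [180.0, 0.0, 81.0]
ft_force: [-1.1, -0.8, -1.0]
gripper_width: 0.0236
finger_force: 0.6
TCP mx 19.3 z 100.5 F mill x -0.94 z -1.05 head top 190.4 n7279 handle x 16.0 top z 128.8
```

```bash
python3 -m crank '[{"claw":-0.44,"translation":[0,0.03,0.01],"rotation":[0,0,0]},{"claw":-0.44,"translation":[0,0.06,0.02],"rotation":[0,0,0]},{"claw":-0.44,"translation":[0,0.1,0.03],"rotation":[0,0,0]},{"claw":-0.44,"translation":[0,0.13,0.04],"rotation":[0,0,0]},{"claw":-0.44,"translation":[0,0.16,0.06],"rotation":[0,0,0]},{"claw":-0.44,"translation":[0,0.2,0.08],"rotation":[0,0,0]},{"claw":-0.44,"translation":[0,0.2,0.08],"rotation":[0,0,0]},{"claw":-0.44,"translation":[0,0.2,0.08],"rotation":[0,0,0]},{"claw":-0.44,"translation":[0,0.2,0.08],"rotation":[0,0,0]},{"claw":-0.44,"translation":[0,0.2,0.08],"rotation":[0,0,0]}]'; python3 look.py
```

```text
t: 26.5
ee_pos: [0.5136, 0.005, 0.0996]
tool_rot: [-180.0, 0.0, 81.0]
ft_force: [-2.8, -0.3, 0.1]
gripper_width: 0.0243
finger_force: 1.0
TCP mx 21.2 z 99.6 F mill x -2.72 z 0.11 head top 190.2 n6277 handle x 17.8 top z 128.2
```

```bash
python3 -m crank '[{"claw":-0.44,"translation":[0,0.03,0.01],"rotation":[0,0,0]},{"claw":-0.44,"translation":[0,0.06,0.02],"rotation":[0,0,0]},{"claw":-0.44,"translation":[0,0.1,0.03],"rotation":[0,0,0]},{"claw":-0.44,"translation":[0,0.13,0.04],"rotation":[0,0,0]},{"claw":-0.44,"translation":[0,0.15,0.06],"rotation":[0,0,0]},{"claw":-0.44,"translation":[0,0.15,0.06],"rotation":[0,0,0]},{"claw":-0.44,"translation":[0,0.15,0.06],"rotation":[0,0,0]},{"claw":-0.44,"translation":[0,0.15,0.06],"rotation":[0,0,0]},{"claw":-0.44,"translation":[0,0.15,0.06],"rotation":[0,0,0]},{"claw":-0.44,"translation":[0,0.15,0.06],"rotation":[0,0,0]}]'; python3 look.py
```

```text
t: 27.38
ee_pos: [0.5151, 0.0048, 0.0991]
tool_rot: [-180.0, 0.0, 81.0]
ft_force: [-3.6, -1.4, 0.4]
gripper_width: 0.0237
finger_force: 1.5
TCP mx 22.7 z 99.1 F mill x -3.36 z 0.43 head top 190.0 n5816 handle x 19.2 top z 127.5
```

Force climbs softly (about 0.5–1 N per mm) and the head sits ~5 mm lower: the pin has caught. I'll unload, open and lift away to check.

```bash
python3 -m crank '[{"claw":-0.44,"translation":[0,-0.15,0],"rotation":[0,0,0]},{"claw":-0.44,"translation":[0,-0.3,0],"rotation":[0,0,0]},{"claw":-0.44,"translation":[0,-0.45,0],"rotation":[0,0,0]},{"claw":-0.3,"translation":[0,-0.6,0],"rotation":[0,0,0]},{"claw":0,"translation":[0,-0.6,0],"rotation":[0,0,0]},{"claw":0,"translation":[0,-0.6,0],"rotation":[0,0,0]},{"claw":0,"translation":[0,-0.6,-1],"rotation":[0,0,0]},{"claw":0,"translation":[0,-0.6,-2],"rotation":[0,0,0]},{"claw":0,"translation":[0,-0.6,-4],"rotation":[0,0,0]},{"claw":0,"translation":[0,-0.6,-7],"rotation":[0,0,0]}]'
python3 -m crank '[{"claw":-0.5,"translation":[0,0,-2],"rotation":[0,0,0]},{"claw":-1,"translation":[0,0,-4],"rotation":[0,0,0]},{"claw":-1,"translation":[0,0,-7],"rotation":[0,0,0]},{"claw":-1,"translation":[0,0,-7],"rotation":[0,0,0]},{"claw":-1,"translation":[0,0,-7],"rotation":[0,0,0]},{"claw":-1,"translation":[0,0,-7],"rotation":[0,0,0]},{"claw":-1,"translation":[0,0,-7],"rotation":[0,0,0]},{"claw":-1,"translation":[0,0,-7],"rotation":[0,0,0]},{"claw":-1,"translation":[0,0,-7],"rotation":[0,0,0]},{"claw":-1,"translation":[0,0,-7],"rotation":[0,0,0]}]'
cat > far.py <<'E'
from h import *
s=sense();im,d,p=shot('wrist');C=cloud(p,d);e=s['ee_pos']
a=np.radians(s['tool_rot'][2]);X=np.array([np.cos(a),np.sin(a)]);Y=np.array([np.sin(a),-np.cos(a)])
m=(C[...,2]>.13)&(C[...,2]<.21)&(d>0)&(np.hypot(C[...,0]-.5045,C[...,1]-.0885)<.022)
z=C[m][:,2];h=np.histogram(z,np.arange(.13,.211,.002));zt=h[1][h[0].argmax()]+.001
t=m&(abs(C[...,2]-zt)<.003);q=C[t];g=q.mean(0)[:2]-e[:2]
print(e.round(4),s['ft_force'].round(2),'head top %.1f'%(1e3*np.median(q[:,2])),t.sum(),q.mean(0).round(4),'diam',np.ptp(q[:,0]).round(4),np.ptp(q[:,1]).round(4),'tool x %.4f y %.4f'%(g@X,g@Y))
hsv=cv2.cvtColor(im,cv2.COLOR_RGB2HSV);m=(hsv[...,0]<15)&(hsv[...,1]>120)&(C[...,2]>.07)&(C[...,2]<.15)&(abs(C[...,1]-.02)<.06)&(abs(C[...,0]-.5)<.08)
q=C[m]
if len(q): hx=(q[:,0]-.5055)*.988-(q[:,1]-.0895)*.156; print('handle x %.1f z %.1f'%(1e3*np.median(hx),1e3*np.percentile(q[:,2],90)))
E
python3 far.py
```

```text
t: 28.27
ee_pos: [0.5077, 0.006, 0.1683]
tool_rot: [-179.7, -0.0, 81.0]
ft_force: [-0.3, -0.4, -0.2]
gripper_width: 0.0424
finger_force: 0.0
t: 29.1
ee_pos: [0.5088, 0.0058, 0.2381]
tool_rot: [-179.9, -0.0, 81.0]
ft_force: [0.1, 0.1, -0.9]
gripper_width: 0.0002
finger_force: 0.0
[0.5088 0.0058 0.2381] [ 0.05  0.15 -0.94] head top 189.8 972 [0.5017 0.0924 0.1898] diam 0.0234 0.0239 tool x 0.0844 y -0.0206
handle x 18.6 z 127.6
```

Head is 4.6 mm below its resting height and the handle holds at θ≈0.4 rad: locked in the cross-hole. Next, the closed fingers go over the head.

```bash
python3 -m crank '[{"claw":-1,"translation":[2.5,-0.5,0],"rotation":[0,0,0]},{"claw":-1,"translation":[5.5,-1.2,0],"rotation":[0,0,0]},{"claw":-1,"translation":[8.3,-1.8,0],"rotation":[0,0,0]},{"claw":-1,"translation":[8.3,-1.8,0],"rotation":[0,0,0]},{"claw":-1,"translation":[8.3,-1.8,1.5],"rotation":[0,0,0]},{"claw":-1,"translation":[8.3,-1.8,3],"rotation":[0,0,0]},{"claw":-1,"translation":[8.3,-1.8,4],"rotation":[0,0,0]},{"claw":-1,"translation":[8.3,-1.8,4.2],"rotation":[0,0,0]},{"claw":-1,"translation":[8.3,-1.8,4.2],"rotation":[0,0,0]},{"claw":-1,"translation":[8.3,-1.8,4.2],"rotation":[0,0,0]}]'
python3 -m crank '[{"claw":-1,"translation":[0,0,0.1],"rotation":[0,0,0]},{"claw":-1,"translation":[0,0,0.2],"rotation":[0,0,0]},{"claw":-1,"translation":[0,0,0.3],"rotation":[0,0,0]},{"claw":-1,"translation":[0,0,0.4],"rotation":[0,0,0]},{"claw":-1,"translation":[0,0,0.5],"rotation":[0,0,0]},{"claw":-1,"translation":[0,0,0.55],"rotation":[0,0,0]},{"claw":-1,"translation":[0,0,0.6],"rotation":[0,0,0]},{"claw":-1,"translation":[0,0,0.6],"rotation":[0,0,0]},{"claw":-1,"translation":[0,0,0.6],"rotation":[0,0,0]},{"claw":-1,"translation":[0,0,0.6],"rotation":[0,0,0]}]'
```

```text
t: 29.98
ee_pos: [0.5048, 0.0902, 0.1975]
tool_rot: [180.0, -0.0, 80.9]
ft_force: [0.9, 0.3, 0.0]
gripper_width: -0.0001
finger_force: 0.0
t: 30.82
ee_pos: [0.5045, 0.0905, 0.1911]
tool_rot: [180.0, -0.0, 81.0]
ft_force: [0.8, -0.0, -0.3]
gripper_width: 0.0003
finger_force: 0.0
```

```bash
python3 -m crank '[{"claw":-1,"translation":[0,0,0.03],"rotation":[0,0,0]},{"claw":-1,"translation":[0,0,0.06],"rotation":[0,0,0]},{"claw":-1,"translation":[0,0,0.09],"rotation":[0,0,0]},{"claw":-1,"translation":[0,0,0.12],"rotation":[0,0,0]},{"claw":-1,"translation":[0,0,0.15],"rotation":[0,0,0]},{"claw":-1,"translation":[0,0,0.18],"rotation":[0,0,0]},{"claw":-1,"translation":[0,0,0.2],"rotation":[0,0,0]},{"claw":-1,"translation":[0,0,0.2],"rotation":[0,0,0]},{"claw":-1,"translation":[0,0,0.2],"rotation":[0,0,0]},{"claw":-1,"translation":[0,0,0.2],"rotation":[0,0,0]}]'
```

```text
t: 31.65
ee_pos: [0.5049, 0.0905, 0.1897]
tool_rot: [179.9, -0.0, 81.0]
ft_force: [0.1, -0.2, 3.8]
gripper_width: 0.0002
finger_force: 1.8
```

```bash
python3 -m crank '[{"claw":-1,"translation":[0,0,0.01],"rotation":[0,0,0]},{"claw":-1,"translation":[0,0,0.02],"rotation":[0,0,0]},{"claw":-1,"translation":[0,0,0.03],"rotation":[0,0,0]},{"claw":-1,"translation":[0,0,0.04],"rotation":[0,0,0]},{"claw":-1,"translation":[0,0,0.05],"rotation":[0,0,0]},{"claw":-1,"translation":[0,0,0.06],"rotation":[0,0,0]},{"claw":-1,"translation":[0,0,0.07],"rotation":[0,0,0]},{"claw":-1,"translation":[0,0,0.08],"rotation":[0,0,0]},{"claw":-1,"translation":[0,0,0.08],"rotation":[0,0,0]},{"claw":-1,"translation":[0,0,0.08],"rotation":[0,0,0]}]'
```

```text
t: 32.48
ee_pos: [0.5048, 0.0905, 0.1888]
tool_rot: [179.9, -0.0, 81.0]
ft_force: [0.9, 0.6, 5.2]
gripper_width: 0.0001
finger_force: 2.7
```

```bash
python3 -m crank '[{"claw":-1,"translation":[0,0,0.02],"rotation":[0,0,0]},{"claw":-1,"translation":[0,0,0.04],"rotation":[0,0,0]},{"claw":-1,"translation":[0,0,0.06],"rotation":[0,0,0]},{"claw":-1,"translation":[0,0,0.08],"rotation":[0,0,0]},{"claw":-1,"translation":[0,0,0.1],"rotation":[0,0,0]},{"claw":-1,"translation":[0,0,0.12],"rotation":[0,0,0]},{"claw":-1,"translation":[0,0,0.14],"rotation":[0,0,0]},{"claw":-1,"translation":[0,0,0.15],"rotation":[0,0,0]},{"claw":-1,"translation":[0,0,0.15],"rotation":[0,0,0]},{"claw":-1,"translation":[0,0,0.15],"rotation":[0,0,0]}]'
```

```text
t: 33.32
ee_pos: [0.5049, 0.0907, 0.1874]
tool_rot: [179.9, -0.0, 81.0]
ft_force: [-1.0, 1.5, 6.1]
gripper_width: 0.0002
finger_force: 2.7
```

```bash
python3 -m crank '[{"claw":-1,"translation":[0,0,0.02],"rotation":[0,0,0]},{"claw":-1,"translation":[0,0,0.05],"rotation":[0,0,0]},{"claw":-1,"translation":[0,0,0.08],"rotation":[0,0,0]},{"claw":-1,"translation":[0,0,0.1],"rotation":[0,0,0]},{"claw":-1,"translation":[0,0,0.13],"rotation":[0,0,0]},{"claw":-1,"translation":[0,0,0.16],"rotation":[0,0,0]},{"claw":-1,"translation":[0,0,0.18],"rotation":[0,0,0]},{"claw":-1,"translation":[0,0,0.2],"rotation":[0,0,0]},{"claw":-1,"translation":[0,0,0.2],"rotation":[0,0,0]},{"claw":-1,"translation":[0,0,0.2],"rotation":[0,0,0]}]'
```

```text
t: 34.15
ee_pos: [0.5049, 0.0907, 0.1853]
tool_rot: [179.9, -0.0, 81.0]
ft_force: [1.1, 0.6, 5.9]
gripper_width: -0.0002
finger_force: 2.7
```

```bash
python3 -m crank '[{"claw":-1,"translation":[0,0,0.05],"rotation":[0,0,0]},{"claw":-1,"translation":[0,0,0.1],"rotation":[0,0,0]},{"claw":-1,"translation":[0,0,0.15],"rotation":[0,0,0]},{"claw":-1,"translation":[0,0,0.2],"rotation":[0,0,0]},{"claw":-1,"translation":[0,0,0.25],"rotation":[0,0,0]},{"claw":-1,"translation":[0,0,0.3],"rotation":[0,0,0]},{"claw":-1,"translation":[0,0,0.35],"rotation":[0,0,0]},{"claw":-1,"translation":[0,0,0.4],"rotation":[0,0,0]},{"claw":-1,"translation":[0,0,0.4],"rotation":[0,0,0]},{"claw":-1,"translation":[0,0,0.4],"rotation":[0,0,0]}]'
```

```text
t: 34.98
ee_pos: [0.5049, 0.0905, 0.1813]
tool_rot: [179.9, -0.0, 81.0]
ft_force: [-0.5, 0.0, 5.5]
gripper_width: -0.0002
finger_force: 2.6
```

Steady 5.5 N. Continue faster, stopping short of home.

```bash
python3 -m crank '[{"claw":-1,"translation":[0,0,0.1],"rotation":[0,0,0]},{"claw":-1,"translation":[0,0,0.2],"rotation":[0,0,0]},{"claw":-1,"translation":[0,0,0.3],"rotation":[0,0,0]},{"claw":-1,"translation":[0,0,0.4],"rotation":[0,0,0]},{"claw":-1,"translation":[0,0,0.5],"rotation":[0,0,0]},{"claw":-1,"translation":[0,0,0.6],"rotation":[0,0,0]},{"claw":-1,"translation":[0,0,0.7],"rotation":[0,0,0]},{"claw":-1,"translation":[0,0,0.8],"rotation":[0,0,0]},{"claw":-1,"translation":[0,0,0.8],"rotation":[0,0,0]},{"claw":-1,"translation":[0,0,0.8],"rotation":[0,0,0]}]'
```

```text
t: 35.82
ee_pos: [0.506, 0.0899, 0.1741]
tool_rot: [179.7, 0.0, 81.0]
ft_force: [1.2, -1.3, 5.1]
gripper_width: 0.0
finger_force: 3.0
```

```bash
python3 -m crank '[{"claw":-1,"translation":[0,0,0.1],"rotation":[0,0,0]},{"claw":-1,"translation":[0,0,0.2],"rotation":[0,0,0]},{"claw":-1,"translation":[0,0,0.3],"rotation":[0,0,0]},{"claw":-1,"translation":[0,0,0.4],"rotation":[0,0,0]},{"claw":-1,"translation":[0,0,0.5],"rotation":[0,0,0]},{"claw":-1,"translation":[0,0,0.6],"rotation":[0,0,0]},{"claw":-1,"translation":[0,0,0.7],"rotation":[0,0,0]},{"claw":-1,"translation":[0,0,0.8],"rotation":[0,0,0]},{"claw":-1,"translation":[0,0,0.8],"rotation":[0,0,0]},{"claw":-1,"translation":[0,0,0.8],"rotation":[0,0,0]}]'
```

```text
t: 36.65
ee_pos: [0.5068, 0.0892, 0.1668]
tool_rot: [179.6, 0.1, 81.0]
ft_force: [2.7, -3.9, 7.6]
gripper_width: -0.0001
finger_force: 3.4
```

```bash
python3 -m crank '[{"claw":-1,"translation":[-0.1,0.15,0.1],"rotation":[0,0,0]},{"claw":-1,"translation":[-0.15,0.2,0.2],"rotation":[0,0,0]},{"claw":-1,"translation":[-0.15,0.2,0.3],"rotation":[0,0,0]},{"claw":-1,"translation":[-0.15,0.2,0.4],"rotation":[0,0,0]},{"claw":-1,"translation":[-0.15,0.2,0.5],"rotation":[0,0,0]},{"claw":-1,"translation":[-0.15,0.2,0.6],"rotation":[0,0,0]},{"claw":-1,"translation":[-0.15,0.2,0.7],"rotation":[0,0,0]},{"claw":-1,"translation":[-0.15,0.2,0.7],"rotation":[0,0,0]},{"claw":-1,"translation":[-0.15,0.2,0.7],"rotation":[0,0,0]},{"claw":-1,"translation":[-0.15,0.2,0.7],"rotation":[0,0,0]}]'
```

```text
t: 37.48
ee_pos: [0.5061, 0.0885, 0.1575]
tool_rot: [-180.0, 0.0, 81.0]
ft_force: [0.1, -0.8, 2.3]
gripper_width: -0.0003
finger_force: 1.4
```

```bash
python3 -m crank '[{"claw":-1,"translation":[0,0,0.05],"rotation":[0,0,0]},{"claw":-1,"translation":[0,0,0.1],"rotation":[0,0,0]},{"claw":-1,"translation":[0,0,0.15],"rotation":[0,0,0]},{"claw":-1,"translation":[0,0,0.2],"rotation":[0,0,0]},{"claw":-1,"translation":[0,0,0.25],"rotation":[0,0,0]},{"claw":-1,"translation":[0,0,0.3],"rotation":[0,0,0]},{"claw":-1,"translation":[0,0,0.35],"rotation":[0,0,0]},{"claw":-1,"translation":[0,0,0.4],"rotation":[0,0,0]},{"claw":-1,"translation":[0,0,0.45],"rotation":[0,0,0]},{"claw":-1,"translation":[0,0,0.45],"rotation":[0,0,0]}]'
```

```text
t: 38.32
ee_pos: [0.506, 0.0887, 0.153]
tool_rot: [-180.0, 0.0, 81.0]
ft_force: [0.6, -1.8, 2.9]
gripper_width: -0.0001
finger_force: 1.4
```

```bash
python3 -m crank '[{"claw":-1,"translation":[0,0,0.02],"rotation":[0,0,0]},{"claw":-1,"translation":[0,0,0.04],"rotation":[0,0,0]},{"claw":-1,"translation":[0,0,0.06],"rotation":[0,0,0]},{"claw":-1,"translation":[0,0,0.08],"rotation":[0,0,0]},{"claw":-1,"translation":[0,0,0.1],"rotation":[0,0,0]},{"claw":-1,"translation":[0,0,0.12],"rotation":[0,0,0]},{"claw":-1,"translation":[0,0,0.14],"rotation":[0,0,0]},{"claw":-1,"translation":[0,0,0.15],"rotation":[0,0,0]},{"claw":-1,"translation":[0,0,0.15],"rotation":[0,0,0]},{"claw":-1,"translation":[0,0,0.15],"rotation":[0,0,0]}]'
```

```text
t: 39.15
ee_pos: [0.5061, 0.0887, 0.1516]
tool_rot: [-180.0, 0.0, 81.0]
ft_force: [0.6, -2.5, 3.1]
gripper_width: -0.0001
finger_force: 1.7
```

Nearly home. I'll push until the force rises on the rim.

```bash
python3 -m crank '[{"claw":-1,"translation":[0,0,0.02],"rotation":[0,0,0]},{"claw":-1,"translation":[0,0,0.04],"rotation":[0,0,0]},{"claw":-1,"translation":[0,0,0.06],"rotation":[0,0,0]},{"claw":-1,"translation":[0,0,0.08],"rotation":[0,0,0]},{"claw":-1,"translation":[0,0,0.1],"rotation":[0,0,0]},{"claw":-1,"translation":[0,0,0.1],"rotation":[0,0,0]},{"claw":-1,"translation":[0,0,0.1],"rotation":[0,0,0]},{"claw":-1,"translation":[0,0,0.1],"rotation":[0,0,0]},{"claw":-1,"translation":[0,0,0.1],"rotation":[0,0,0]},{"claw":-1,"translation":[0,0,0.1],"rotation":[0,0,0]}]'
```

```text
t: 39.98
ee_pos: [0.5064, 0.0886, 0.1513]
tool_rot: [180.0, 0.0, 81.0]
ft_force: [-0.2, -2.9, 5.6]
gripper_width: -0.0001
finger_force: 2.9
```

```bash
python3 -m crank '[{"claw":-1,"translation":[0,0,0.02],"rotation":[0,0,0]},{"claw":-1,"translation":[0,0,0.04],"rotation":[0,0,0]},{"claw":-1,"translation":[0,0,0.06],"rotation":[0,0,0]},{"claw":-1,"translation":[0,0,0.08],"rotation":[0,0,0]},{"claw":-1,"translation":[0,0,0.1],"rotation":[0,0,0]},{"claw":-1,"translation":[0,0,0.1],"rotation":[0,0,0]},{"claw":-1,"translation":[0,0,0.1],"rotation":[0,0,0]},{"claw":-1,"translation":[0,0,0.1],"rotation":[0,0,0]},{"claw":-1,"translation":[0,0,0.1],"rotation":[0,0,0]},{"claw":-1,"translation":[0,0,0.1],"rotation":[0,0,0]}]'
```

```text
t: 40.82
ee_pos: [0.5067, 0.0886, 0.1512]
tool_rot: [180.0, 0.0, 81.0]
ft_force: [-1.6, -3.0, 9.5]
gripper_width: 0.0005
finger_force: 4.5
```

Hard stop at 0.151 m: the head is on the rim. Lift away and check.

```bash
python3 -m crank '[{"claw":-1,"translation":[0,0,-0.5],"rotation":[0,0,0]},{"claw":-1,"translation":[0,0,-2],"rotation":[0,0,0]},{"claw":-1,"translation":[0,0,-4],"rotation":[0,0,0]},{"claw":-1,"translation":[0,0,-7],"rotation":[0,0,0]},{"claw":-1,"translation":[0,0,-9],"rotation":[0,0,0]},{"claw":-1,"translation":[-3,0,-9],"rotation":[0,0,0]},{"claw":-1,"translation":[-6,0,-9],"rotation":[0,0,0]},{"claw":-1,"translation":[-8,0,-9],"rotation":[0,0,0]},{"claw":-1,"translation":[-8,0,-9],"rotation":[0,0,0]},{"claw":-1,"translation":[-8,0,-9],"rotation":[0,0,0]}]'; python3 far.py
```

```text
t: 41.65
ee_pos: [0.4928, 0.0098, 0.2385]
tool_rot: [-179.8, -0.1, 80.8]
ft_force: [-1.1, 1.0, -0.1]
gripper_width: -0.0001
finger_force: 0.0
[0.4928 0.0098 0.2385] [-1.11  1.04 -0.08] head top 151.8 660 [0.5054 0.0882 0.1518] diam 0.0238 0.0234 tool x 0.0794 y -0.0001
handle x 14.3 z 129.3
```

```bash
python3 -c "
from bench import *
print(job_done())"
```

```text
the job is handed in; nothing more can be done
None
```

The mill is locked and the job is handed in at about 42 s: the steel pin stands through the shaft's cross-hole, its head stopped hard at rim height (about 9.5 N), and the robot is clear of everything.

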